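Eject tea bricks from the magazine onto the tea tray

TASK

Serve the tea bricks: turn the magazine's knob until the shutter's pointer lines up with the green mark, press the spring slide of each loaded bay to push its brick out, and lay every brick flat on the tea tray beside the cup, its long side squared with one of the tray's edges, none stacked. Then turn the knob back until the pointer lines up with the red mark. The cup stays upright on the tray, and the teapot, canister, strainer and other cups are left where they stand.

Things in the scene. Friction and masses are not known exactly. Their poses are not given: they have to be found in the camera images.
- magazine: Fixed wooden tea-brick magazine, 225 mm long (x), 192 mm wide (y). Origin: on the table under the middle of the shutter; x = the way bricks come out, y left, z up. Three bays centred on its y = -64, 0, +64 mm, bay floor 8 mm above the table, walls 35 mm high, clear roof up to 40 mm from x = -84 to -6 mm, slotted over each bay. A stored brick's centre is at x = -43 mm.
- landing (a point): Middle of the open landing board in front of the shutter, on its top, 8 mm above the table, at magazine x = +55 mm; the board is 192 mm wide and runs from the shutter to magazine x = +105 mm. The brass shutter comb stands at magazine x = -3 to 3 mm, its bar up to 46 mm high.
- knob (a joint): Black bar-grip knob at the magazine's -y side (axis vertical, at magazine x = -11, y = -135 mm). In rad, grows anticlockwise seen from above, range -3.2 to 0.9. It drives the brass shutter by rack and pinion: each rad moves shutter and pointer 8 mm towards the magazine's +y. 0 = pointer at the green mark, -2.0 = at the red mark.
- knob_grip (a point): Grip point of the knob on its axis, 73 mm above the table: bar 56 mm long (along this point's x), 14 mm thick (y), from 57 to 85 mm above the table; below it a 50 mm disc, top at 57 mm.
- pointer (a point): Tip of the black pointer on the shutter bar, over the roof edge, 45 mm above the table; moves along the magazine's y.
- open_mark (a point): Green mark on the roof edge (magazine y = -32 mm): pointer here = shutter open, the brass teeth are clear of all three bays.
- closed_mark (a point): Red mark, 16 mm towards the magazine's -y from the green one: pointer here = shutter closed, the teeth block the bays.
- tray: Fixed square black resin tea tray, 240 x 240 mm, origin under its centre, edges along its x and y; inner floor 228 x 228 mm, 8 mm above the table, rim 6 mm thick, 18 mm high.
- cup1: Celadon cup standing on the tray, rim diameter 60, height 45 mm; origin at the centre of its foot. It stays on the tray; bricks go beside it.
- brick1: Brown pressed-tea brick with a paper band, 70 (x) x 40 (y) x 24 mm (z), 50 to 90 g, origin at the centre of its underside; stored in the bay at magazine y = -64 mm. May be absent (bay empty).
- slide1 (a joint): Spring ejector slide of the bay at magazine y = -64 mm, in m: 0 at rest, 0.092 pressed fully home (along the magazine's +x), needs 2 to 7 N, springs back when released. Fully pressed, it leaves the brick's centre at about magazine x = +47 mm, clear of the shutter.
- tab1 (a point): Centre of the upper part of the face to press of slide 1's red thumb tab (its -x face): tab 26 mm wide, 8 mm thick, from 44 to 86 mm above the table; this point is 75 mm above the table.
- brick2: Brown pressed-tea brick with a paper band, 70 (x) x 40 (y) x 24 mm (z), 50 to 90 g, origin at the centre of its underside; stored in the bay at magazine y = 0 mm. May be absent (bay empty).
- slide2 (a joint): Spring ejector slide of the bay at magazine y = 0 mm, in m: 0 at rest, 0.092 pressed fully home (along the magazine's +x), needs 2 to 7 N, springs back when released. Fully pressed, it leaves the brick's centre at about magazine x = +47 mm, clear of the shutter.
- tab2 (a point): Centre of the upper part of the face to press of slide 2's red thumb tab (its -x face): tab 26 mm wide, 8 mm thick, from 44 to 86 mm above the table; this point is 75 mm above the table.
- brick3: Brown pressed-tea brick with a paper band, 70 (x) x 40 (y) x 24 mm (z), 50 to 90 g, origin at the centre of its underside; stored in the bay at magazine y = 64 mm. May be absent (bay empty).
- slide3 (a joint): Spring ejector slide of the bay at magazine y = 64 mm, in m: 0 at rest, 0.092 pressed fully home (along the magazine's +x), needs 2 to 7 N, springs back when released. Fully pressed, it leaves the brick's centre at about magazine x = +47 mm, clear of the shutter.
- tab3 (a point): Centre of the upper part of the face to press of slide 3's red thumb tab (its -x face): tab 26 mm wide, 8 mm thick, from 44 to 86 mm above the table; this point is 75 mm above the table.
- cup2: Celadon cup (as cup1) on the table, bystander.
- cup3: Celadon cup (as cup1) on the table, bystander.
- teapot: Clay teapot, body 104 mm wide, 105 mm high, spout and handle reaching 85 mm from the centre, bystander; origin under its centre.
- canister: Steel tea canister, 69 mm diameter, 115 mm high, press-button lid, bystander; origin under its centre.
- strainer: Steel tea strainer, bowl 64 mm diameter, 22 mm high, flat handle 88 mm to its -x, bystander; origin under the bowl's centre.

How it is judged:
By the outcome, as a careful person would: the job done as asked, in the order asked, and still so for the second after the job is handed in, with the robot touching nothing.
Of brick1, brick2, brick3 only 2 to 3 are there at a start; the rules pass over those that are not, and their reading is None.
At some moment in a run one of brick1, brick2, brick3, cup1 may be knocked a few centimetres aside while the robot is not near it.
Once in a run the grip may slacken for a moment while it holds something.
It also fails if it takes over 210 s, if anything falls off the work surface, if the arm or the gripper's body presses on something with over 40 N, if the wrist force passes 120 N, or if a joint passes its speed limit or range.

ROBOT

A 6-joint arm with a two-finger parallel gripper is mounted at the origin on the work surface. World frame = base frame: x ahead of the robot, y to its left, z up, the work surface at z = 0. Lengths are in mm, angles in rad, forces in N, time in s.
With the tool pointing down it reaches from about 325 to 875 mm from the base axis. Payload 4.4 kg.
Tool frame: the origin (TCP) lies midway between the tips of the shut fingers; the grasp point (between the pads) lies 19 mm behind it (manip.grasp_offset is the distance from the TCP to the grasp point, in mm); z points along the fingers, y is the line along which they close (so a half turn about z gives the same grasp; the last joint's range is limited). The gripper opens to 85 mm and grips with 20 to 120 N. Pads are 22 mm wide; open, the fingers measure 114 mm over their backs; the gripper's body (76 mm by 85 mm) begins 54 mm behind the grasp point. The pads swing forward as they close: fully open they stand 13 mm farther back than shut.
Start: joints at [1.133, 0.207, 1.542, -0, 1.393, -0.15], TCP at [162.668, 551.513, 206.082] pointing down, gripper open.
Joint ranges: [-2.73, 2.73], [-0.86, 2.22], [0.23, 2.46], [-1.11, 4.25], [0.08, 2.63], [-2.82, 2.82]. Speed limits (rad/s): [2.79, 2.79, 3.14, 3.14, 3.14, 3.14].

INTERFACE

Orientations are given as a 3x3 rotation matrix whose columns are the frame's x, y, z axes.
In Python, from station import manip, eyes gives the robot as it stands.
- The arm moves only by the tool carry_out, never from a script. Its argument "moves" is a list of rows, each a list of 6 numbers: the shift along the tool's x, y, z in m, then the turn, a rotation vector about the tool's x, y, z in rad. In form: [[tx, ty, tz, rx, ry, rz], ...]. A call has 1 to 12 rows; each row is the pose to reach, as a shift and turn from the pose commanded when the call began, along the tool's axes at that moment; what a row does not reach only later rows make up. A row lasts 1/10 s, in which the tool goes at most 50 mm and 8.59 degrees, less where a joint would pass 70% of its speed; a pose out of reach is approached as far as the arm can. A call with a gripper value outside its range is refused whole. "jaw" is the opening, from -1 (shut) to 1 (fully open), set as the call begins (left out, the last holds). The fingers move at their own pace and stop on an object; "grip_force" is the grip in N (left out, the last holds). Time passes only in rows, so rows that repeat a pose let the fingers close. It gives the time, the measured TCP pose, the force, the opening and the grip force at its end, in the units of the state.
- manip.sense(): the state, without advancing time (a new reading comes with each control period).
- eyes.capture(name): name is "scene" or "side" or "wrist"; returns a dict with "frame" (384x512x3 uint8, blue, green, red), "camera_matrix" (3x3 intrinsics, pixels), "R" (3x3) and "t" (3): a world point X has camera coordinates R X + t; the wrist camera has in their place "T_tool_cam" (4x4, takes a point from camera to tool coordinates, whose origin is the TCP and whose axes are the flange's). Camera axes: x right, y down, z forward; pixel columns grow to the right and rows downward; lengths in mm; the calibration is good to about 2 mm. A picture is of the moment at which its call begins: read the wrist's pose just before it. There is no depth.
- manip.hand_in(): hands the job in; it is judged then, once.
The state is a dict: "t": time; "joint_positions": joint angles; "joint_vel": joint speeds; "effort": joint torques, N m; "ee_pos": TCP position; "tcp_rot": TCP orientation; "contact_force": force on the tool from outside, world axes, zero at the start; "moment": the same for the moment, N m; "gripper_width": finger opening in mm; "grip_force": force on a finger pad.
Only numpy, scipy, OpenCV 4.12 (cv2) and the standard library are available. Lean on these libraries where they do the work, as an engineer would, in place of code of your own. Each camera call takes 0.05 s, during which the arm holds its last target. There are 200 camera calls.

## Working session

There is one attempt and no reset: what is moved stays moved. The work goes in short steps, Python scripts to look and compute and a tool call to move; the robot and the scene stay as the last step left them, time stands still between calls to the robot, and variables do not carry over. Pictures are saved under pics/ and viewed, at most 14 in all, crops included, and the job is handed in when it is done.

Besides the shell and the picture viewer there is one more tool, called in YAML: its name, and indented under it one key for each argument. carry_out: Moves the arm, as the interface text tells. Its arguments: {"type":"object","properties":{"moves":{"type":"array","items":{"type":"array","items":{"type":"number"}}},"jaw":{"type":"number"},"grip_force":{"type":"number"}},"required":["moves"]}

```bash
mkdir -p pics; ls
cat > h.py <<'E'
import numpy as np, cv2
from station import manip, eyes
def snap(name,fn=None):
    s=manip.sense(); c=eyes.capture(name)
    if fn: cv2.imwrite('pics/'+fn,c['frame'])
    return s,c
E
python3 - <<'E'
from h import *
s,c=snap('scene','s0.png'); print(s['ee_pos'],s['tcp_rot'],s['gripper_width'],s['t'])
print(c['camera_matrix'],c['R'],c['t'])
s,d=snap('side','d0.png'); print(d['camera_matrix'],d['R'],d['t'])
s,w=snap('wrist'); print(w['T_tool_cam'],w['camera_matrix'])
for n,i in(('s0',c),('d0',d)): cv2.imwrite(f'pics/{n}b.png',cv2.resize(i['frame'],(800,600),interpolation=cv2.INTER_CUBIC))
E
```

```text
pics
[162.33143511 550.75138246 204.90058973] [[-9.59141397e-01  2.82925432e-01 -9.90616624e-04]
 [ 2.82926941e-01  9.59139170e-01 -2.09742957e-03]
 [ 3.56723039e-04 -2.29200366e-03 -9.99997310e-01]] 85.3440769774044 0.0
[[450.64678298   0.         260.30557452]
 [  0.         450.64678298 191.4118923 ]
 [  0.           0.           1.        ]] [[ 0.20312223  0.97914775 -0.00332224]
 [ 0.78718389 -0.16531566 -0.59414834]
 [-0.58230823  0.11806953 -0.80434863]] [-178.13189439 -402.47168565 1631.16164563]
[[350.8992706    0.         255.87781281]
 [  0.         350.8992706  194.73875721]
 [  0.           0.           1.        ]] [[-0.97293626 -0.23001776 -0.02206504]
 [-0.12549212  0.60615073 -0.78538718]
 [ 0.19402774 -0.76136267 -0.61861144]] [547.24556506 106.19105804 810.75182194]
[[-1.94447016e-05 -9.45059287e-01 -3.26898980e-01  8.45043707e+01]
 [ 9.99999974e-01 -9.32711371e-05  2.10162948e-04 -1.09247444e-01]
 [-2.29106685e-04 -3.26898967e-01  9.45059264e-01 -1.67955536e+02]
 [ 0.00000000e+00  0.00000000e+00  0.00000000e+00  1.00000000e+00]] [[277.52894905   0.         256.76238472]
 [  0.         277.52894905 190.46529764]
 [  0.           0.           1.        ]]
```

View pics/s0b.png

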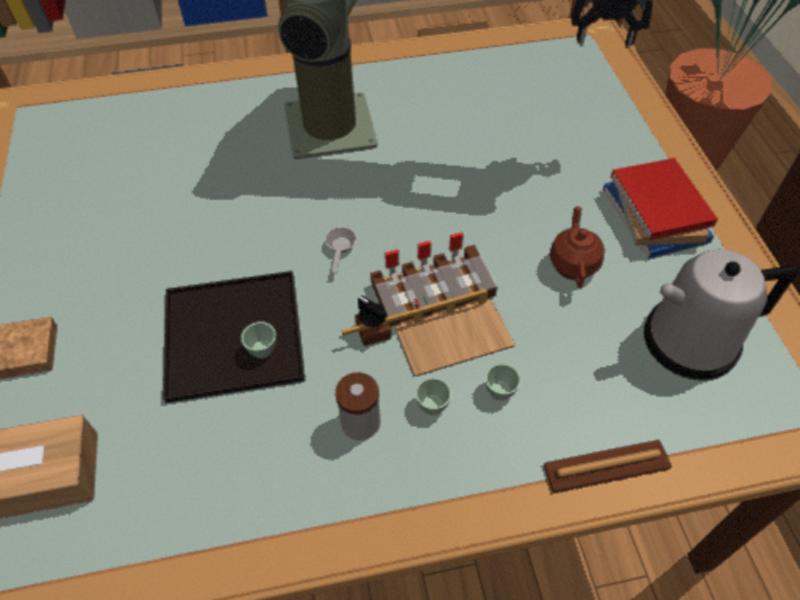

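View pics/d0b.png

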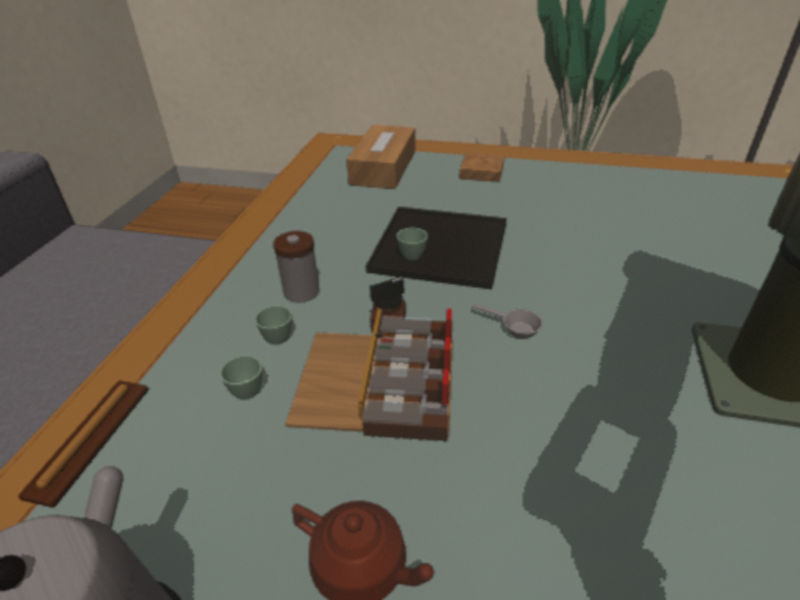

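Run:
```python
import cv2
a=cv2.imread('pics/s0.png')[140:245,205:345]; a=cv2.resize(a,None,fx=5.5,fy=5.5,interpolation=cv2.INTER_CUBIC); cv2.imwrite('pics/c1.png',a)
a=cv2.imread('pics/d0.png')[170:285,175:300]; a=cv2.resize(a,None,fx=5,fy=5,interpolation=cv2.INTER_CUBIC); cv2.imwrite('pics/c2.png',a)
```

```text
(no output)
```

View pics/c1.png

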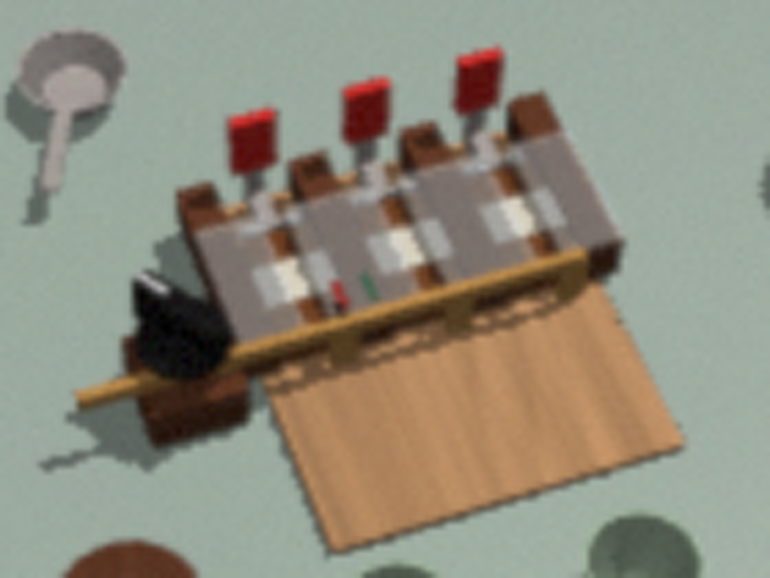

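View pics/c2.png

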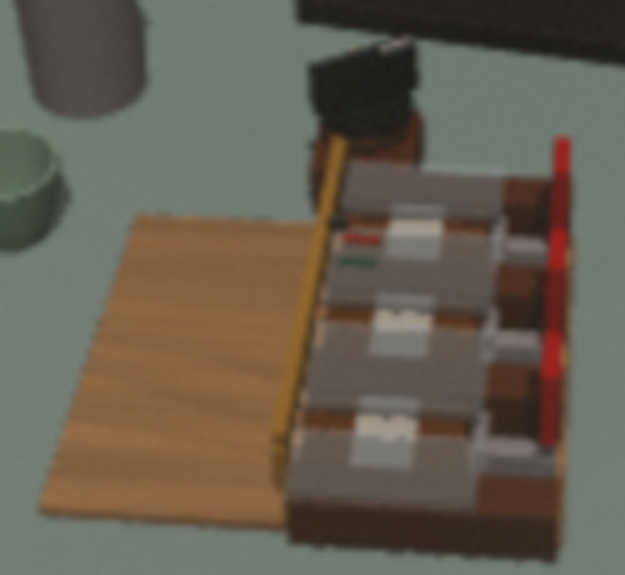

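```bash
cat >> h.py <<'E'
def ray(c,uv):
    d=c['R'].T@np.linalg.inv(c['camera_matrix'])@np.r_[uv,1.]; return -c['R'].T@c['t'],d
def onz(c,uv,z):
    o,d=ray(c,uv); return o+d*(z-o[2])/d[2]
def tri(c,u,d,v):
    A=[];b=[]
    for cc,q in((c,u),(d,v)):
        o,r=ray(cc,q); r=r/np.linalg.norm(r); P=np.eye(3)-np.outer(r,r); A.append(P);b.append(P@o)
    return np.linalg.lstsq(np.vstack(A),np.hstack(b),rcond=None)[0]
def proj(c,X):
    p=c['camera_matrix']@(c['R']@X+c['t']); return p[:2]/p[2]
def wcam(s,w):  # wrist cam to R,t form
    T=np.eye(4);T[:3,:3]=s['tcp_rot'];T[:3,3]=s['ee_pos'];M=np.linalg.inv(T@w['T_tool_cam'])
    return dict(R=M[:3,:3],t=M[:3,3],camera_matrix=w['camera_matrix'],frame=w['frame'])
E
python3 - <<'E'
from h import *
from scipy.optimize import least_squares
np.set_printoptions(precision=1,suppress=True)
c=eyes.capture('scene');d=eyes.capture('side')
S=lambda x,y:np.array([x/5.5+205,y/5.5+140]); D=lambda x,y:np.array([x/5+175,y/5+170]); Z=lambda x,y:np.array([x,y])/1.5625
def pose(p,q):
    a=p[2]; return np.array([p[0]+q[0]*np.cos(a)-q[1]*np.sin(a),p[1]+q[0]*np.sin(a)+q[1]*np.cos(a),q[2]])
ob=[(c,S(332,550),(105,-96,8)),(c,S(685,447),(105,96,8)),(d,D(138,215),(105,-96,8)),(d,D(42,513),(105,96,8)),(d,D(557,560),(-120,96,0)),(d,D(548,475),(-120,96,35))]
f=lambda p:np.hstack([proj(k,pose(p,q))-u for k,u,q in ob])
r=least_squares(f,[500,150,0]);print('mag',r.x,r.x[2],r.fun)
print('%.4f'%r.x[2])
a=r.x[2];R=np.array([[np.cos(a),np.sin(a)],[-np.sin(a),np.cos(a)]])
M=lambda X:np.r_[R@(X[:2]-r.x[:2]),X[2]]
for n,u,v in(('green',S(369,288),D(357,262)),('red',S(339,295),D(363,240)),('tab1',S(253,113),D(562,142)),('tab2',S(366,84),D(557,237)),('tab3',S(480,53),D(553,345)),('cup1',Z(259,334),Z(412,238))):
    X=tri(c,u,d,v);print(n,X,'mag',M(X),proj(c,X)-u)
for n,u in(('knobL',S(143,278)),('knobR',S(222,332))): X=onz(c,u,85);print(n,X,M(X))
for n,v in(('knobL',D(312,68)),('knobR',D(412,42)),('ptr',D(333,222))): X=onz(d,v,45 if n=='ptr' else 85);print(n,X,M(X))
print('knob axis',pose(r.x,(-11,-135,73)))
h=120;tp=[(h,-h,18),(h,h,18),(-h,h,18),(-h,-h,18)]
ob=[(c,Z(*u),q) for u,q in zip([(165,401),(304,383),(293,272),(166,287)],tp)]+[(d,Z(*u),q) for u,q in zip([(398,208),(368,271),(491,285),(507,218)],tp)]
r=least_squares(f,[500,-150,0]);print('tray',r.x,'%.4f'%r.x[2],r.fun)
E
```

```text
mag [578.4 132.4   0.1] 0.13511162165270346 [-0.1 -0.2  0.1 -1.4 -1.7 -1.2 -2.1 -2.1  0.1 -2.3  2.4  3.7]
0.1351
green [562.5  98.5  37.7] mag [-20.3 -31.4  37.7] [-0.4 -0.4]
red [563.5  82.5  37.3] mag [-21.4 -47.4  37.3] [-0.4 -0.4]
tab1 [475.1  54.8  88.8] mag [-112.7  -63.    88.8] [-0.6 -0.7]
tab2 [466.8 117.1  87. ] mag [-112.6   -0.1   87. ] [-0.5 -0.6]
tab3 [457.7 181.2  86.6] mag [-113.    64.6   86.6] [-0.5 -0.5]
cup1 [ 584.1 -201.5   48.6] mag [ -39.2 -331.6   48.6] [0.3 0.3]
knobL [568.8 -17.4  85. ] [ -29.7 -147.2   85. ]
knobR [609.1  14.9  85. ] [  14.6 -120.6   85. ]
knobL [603.8  14.7  85. ] [   9.4 -120.    85. ]
knobR [560.5 -16.6  85. ] [ -37.7 -145.2   85. ]
ptr [577.5  79.8  45. ] [ -8. -52.  45.]
knob axis [585.6  -2.9  73. ]
tray [ 542.5 -251.1   -0. ] -0.0288 [-1.1 -1.7  0.8 -4.2  0.7 -1.5  0.5  0.1 -1.2 -1.4 -3.5 -3.6 -0.4 -1.6
 -1.  -0.2]
```

```bash
cat >> h.py <<'E'
from scipy.spatial.transform import Rotation as Ro
def Rd(yaw_y):  # tool down, tool y axis at yaw_y (rad)
    y=np.array([np.cos(yaw_y),np.sin(yaw_y),0]);z=np.array([0,0,-1.]);return np.c_[np.cross(y,z),y,z]
def go(p,yaw_y=None):
    s=manip.sense();R=s['tcp_rot'];d=R.T@(np.array(p,float)-s['ee_pos'])/1000
    rv=Ro.from_matrix(R.T@Rd(yaw_y)).as_rotvec() if yaw_y is not None else np.zeros(3)
    print('row',np.round(d,4),np.round(rv,4),'rows>=',max(np.linalg.norm(d)/.05,np.linalg.norm(rv)/.15),'t',s['t'])
E
python3 - <<'E'
from h import *
go((585,-3,200),np.radians(-53))
E
```

```text
row [-0.562  -0.412   0.0059] [-8.000e-04  1.100e-03  2.209e+00] rows>= 14.726818249255158 t 0.25
```

carry_out:
  moves:
    - [-0.562,-0.412,0.006,-0.001,0.001,2.209]
    - [-0.562,-0.412,0.006,-0.001,0.001,2.209]
    - [-0.562,-0.412,0.006,-0.001,0.001,2.209]
    - [-0.562,-0.412,0.006,-0.001,0.001,2.209]
    - [-0.562,-0.412,0.006,-0.001,0.001,2.209]
    - [-0.562,-0.412,0.006,-0.001,0.001,2.209]
    - [-0.562,-0.412,0.006,-0.001,0.001,2.209]
    - [-0.562,-0.412,0.006,-0.001,0.001,2.209]
    - [-0.562,-0.412,0.006,-0.001,0.001,2.209]
    - [-0.562,-0.412,0.006,-0.001,0.001,2.209]
    - [-0.562,-0.412,0.006,-0.001,0.001,2.209]
    - [-0.562,-0.412,0.006,-0.001,0.001,2.209]
  jaw: 1

```text
t: 1.45
ee_pos: [527.4, 72.5, 201.0]
tcp_rot: [[0.499, 0.867, 0.001], [0.867, -0.499, 0.001], [0.001, 0.0, -1.0]]
contact_force: [0.9, 0.4, -0.3]
gripper_width: 85.2
grip_force: 0.0
```

Run:
```python
from h import *
go((585,-3,200),np.radians(-53)); print(manip.sense()['joint_positions'])
```

```text
row [-0.0367  0.0876  0.0009] [-2.000e-04 -1.400e-03  4.024e-01] rows>= 2.6827758279642593 t 1.45
[-2.68056557e-02  1.19751212e-01  1.65272131e+00  1.23933168e-03
  1.36840514e+00  4.95556220e-01]
```

carry_out:
  moves:
    - [-0.037,0.088,0.001,0,-0.001,0.402]
    - [-0.037,0.088,0.001,0,-0.001,0.402]
    - [-0.037,0.088,0.001,0,-0.001,0.402]
    - [-0.037,0.088,0.001,0,-0.001,0.402]
    - [-0.037,0.088,0.001,0,-0.001,0.402]

```text
t: 1.95
ee_pos: [584.2, -0.9, 199.5]
tcp_rot: [[0.793, 0.609, -0.001], [0.609, -0.793, 0.001], [-0.001, -0.001, -1.0]]
contact_force: [0.1, -0.4, 0.0]
gripper_width: 85.5
grip_force: 0.0
```

Run:
```python
from h import *
s,w=snap('wrist','w1.png'); print(s['ee_pos'],s['joint_positions'])
cv2.imwrite('pics/w1b.png',cv2.resize(w['frame'],(800,600),interpolation=cv2.INTER_CUBIC))
```

```text
[584.24757051  -0.89853954 199.49907672] [-1.49848080e-01  2.32129267e-01  1.52451908e+00  3.95436976e-04
  1.38625337e+00  7.65796660e-01]
```

View pics/w1b.png

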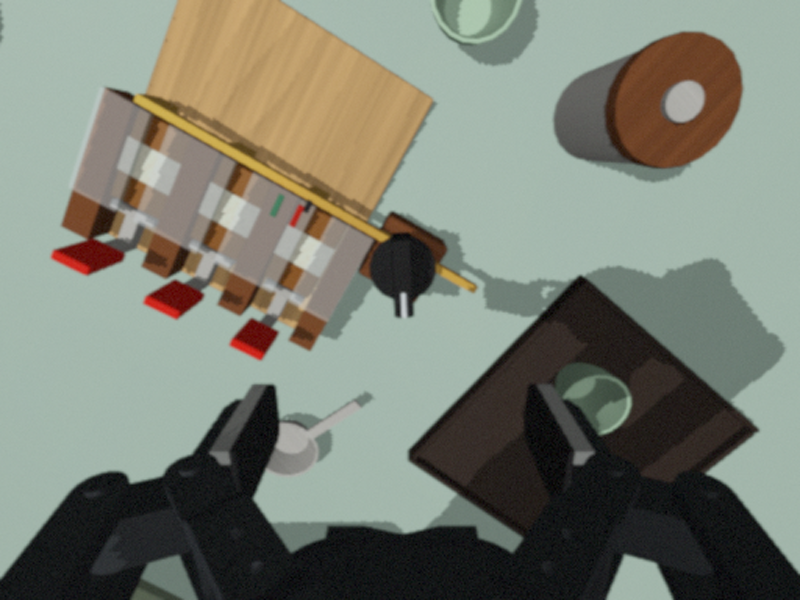

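Run:
```python
from h import *
np.set_printoptions(precision=1,suppress=True)
s,w=snap('wrist');c=wcam(s,w)
P=lambda x,y,z:onz(c,np.array([x,y])/1.5625,z)
for n,a in dict(disc=(403,266,57),barend=(403,317,80),board=(433,99,8),green=(277,206,40),red=(297,214,40),ptr=(309,207,45),cup1rim=(593,398,45),trayL=(411,456,18),trayT=(581,277,18),trayR=(757,430,18),tab1top=(249,352,86),tab2top=(172,312,86),tab3top=(85,265,86),cannister=(675,100,115),cup2=(476,5,45)).items(): print(n,P(*a))
```

```text
disc [586.   -0.5  57. ]
barend [561.1 -19.6  80. ]
board [693.   53.1   8. ]
green [561.7  99.3  40. ]
red [565.8  84.2  40. ]
ptr [576.8  79.5  45. ]
cup1rim [ 590.3 -202.4   45. ]
trayL [ 430.9 -130.1   18. ]
trayT [ 661.3 -131.1   18. ]
trayR [ 655.8 -372.8   18. ]
tab1top [474.1  53.1  86. ]
tab2top [467.9 111.5  86. ]
tab3top [462.6 173.7  86. ]
cannister [758.6 -50.  115. ]
cup2 [748.   65.6  45. ]
```

carry_out:
  moves:
    - [0.001,0.0015,0.05,0,0,0]
    - [0.001,0.0015,0.1,0,0,0]
    - [0.001,0.0015,0.125,0,0,0]
    - [0.001,0.0015,0.139,0,0,0]
    - [0.001,0.0015,0.139,0,0,0]
    - [0.001,0.0015,0.139,0,0,0]

```text
t: 2.65
ee_pos: [587.7, -1.5, 62.5]
tcp_rot: [[0.794, 0.608, 0.002], [0.608, -0.794, -0.0], [0.002, 0.002, -1.0]]
contact_force: [-0.8, -0.9, 0.7]
gripper_width: 85.5
grip_force: 0.0
```

carry_out:
  moves:
    - [0,0,0,0,0,0]
    - [0,0,0,0,0,0]
    - [0,0,0,0,0,0]
    - [0,0,0,0,0,0]
    - [0,0,0,0,0,0]
    - [0,0,0,0,0,0]
    - [0,0,0,0,0,0]
    - [0,0,0,0,0,0]
  jaw: -1
  grip_force: 50

```text
t: 3.45
ee_pos: [586.3, -1.8, 60.8]
tcp_rot: [[0.794, 0.607, -0.001], [0.607, -0.794, 0.0], [-0.0, -0.0, -1.0]]
contact_force: [0.6, -0.2, -0.7]
gripper_width: -0.1
grip_force: 0.0
```

Run:
```python
from h import *
s,w=snap('wrist');_,a=snap('scene');_,d=snap('side')
i=cv2.resize(a['frame'][150:240,190:290],(400,360),interpolation=cv2.INTER_CUBIC)
j=cv2.resize(d['frame'][150:240,200:300],(400,360),interpolation=cv2.INTER_CUBIC)
k=w['frame'][60:300,100:460]
k=cv2.resize(k,(360,240))
o=np.zeros((600,800,3),np.uint8);o[:360,:400]=i;o[:360,400:]=j;o[360:,:360]=k
cv2.imwrite('pics/k1.png',o)
print(s['ee_pos'],[proj(a,s['ee_pos']),proj(d,s['ee_pos'])])
```

```text
[586.31360432  -1.77379127  60.75683528] [array([238.15685893, 199.86046305]), array([246.34456312, 188.347321  ])]
```

View pics/k1.png

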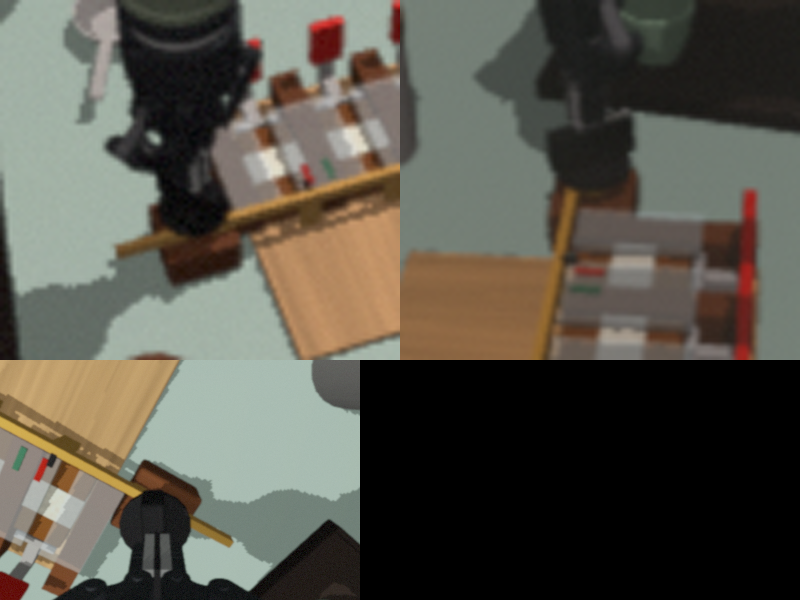

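Run:
```python
from h import *
s,w=snap('wrist');_,d=snap('side')
print(s['gripper_width'],s['grip_force'],s['ee_pos'])
i=cv2.resize(w['frame'][170:290,190:320],None,fx=3.5,fy=3.5,interpolation=cv2.INTER_CUBIC)
j=cv2.resize(d['frame'][150:225,215:270],None,fx=6,fy=6,interpolation=cv2.INTER_CUBIC)
h=max(i.shape[0],j.shape[0]);f=lambda a:cv2.copyMakeBorder(a,0,h-a.shape[0],0,0,cv2.BORDER_CONSTANT)
o=np.hstack([f(i),f(j)]);o=(255*(o/255.)**.5).astype(np.uint8);print(o.shape)
cv2.imwrite('pics/k2.png',o)
```

```text
-0.535094453273384 0.0 [586.37428711  -1.78092245  60.81739993]
(450, 785, 3)
```

View pics/k2.png

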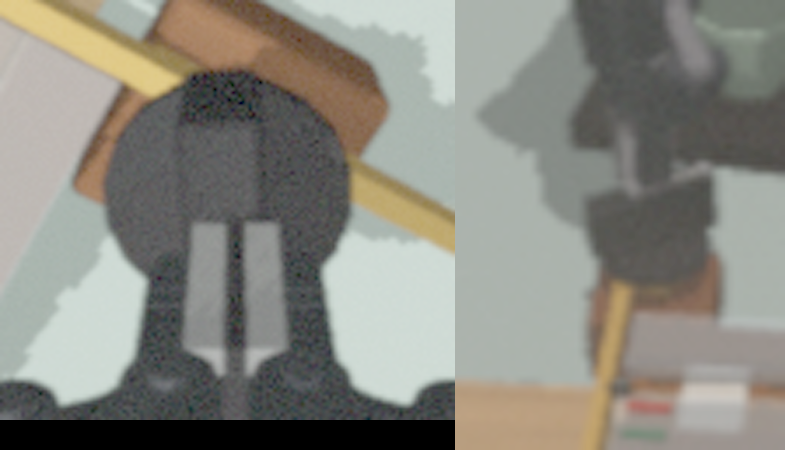

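carry_out:
  moves:
    - [0,0,0,0,0,-0.1]
    - [0,0,0,0,0,-0.2]
    - [0,0,0,0,0,-0.3]
    - [0,0,0,0,0,-0.3]

```text
t: 4.1
ee_pos: [586.4, -1.8, 60.9]
tcp_rot: [[0.58, 0.815, -0.0], [0.815, -0.58, 0.0], [-0.0, -0.0, -1.0]]
contact_force: [-0.8, 0.0, -0.8]
gripper_width: -0.1
grip_force: 0.0
```

Run:
```python
from h import *
s,w=snap('wrist');_,d=snap('side')
print(s['gripper_width'],s['grip_force'],s['ee_pos'],s['moment'],s['contact_force'])
i=cv2.resize(w['frame'][120:290,130:320],None,fx=2.5,fy=2.5,interpolation=cv2.INTER_CUBIC)
j=cv2.resize(d['frame'][150:235,215:275],None,fx=5,fy=5,interpolation=cv2.INTER_CUBIC)
h=max(i.shape[0],j.shape[0]);f=lambda a:cv2.copyMakeBorder(a,0,h-a.shape[0],0,0,cv2.BORDER_CONSTANT)
o=np.hstack([f(i),f(j)]);o=(255*(o/255.)**.5).astype(np.uint8);print(o.shape)
cv2.imwrite('pics/k3.png',o)
```

```text
-0.05543130881168296 0.0 [586.38757157  -1.75831474  60.85980571] [-0.06408292  0.01417786  0.00321043] [-0.75339135  0.01985247 -0.81627151]
(425, 775, 3)
```

View pics/k3.png

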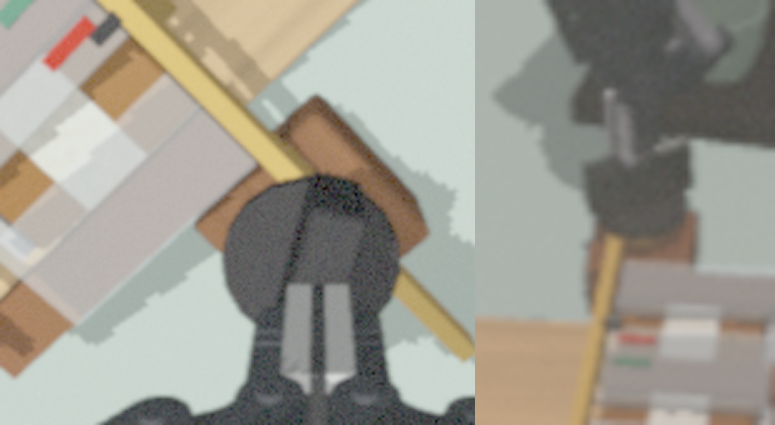

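Run:
```python
from h import *
s,w=snap('wrist'); g=w['frame'].mean(2)
np.save('g0.npy',w['frame'])
for x in (246,250,257,263,267): print(x,g[195:285:4,x].astype(int))
```

```text
246 [36 36 36 31 30 27 19 14 15 23 84 88 88 90 92 90 89 90 73 63 15 27 23]
250 [ 36  32  28   4  15  15  25  25  36  32  89  90  90  90  91  94  90  88
  90 123  42  21  19]
257 [12 17 20 35 32 36 31 35 32 37 16 26 20 23 23 17 18 16 19 35 32 35 31]
263 [  2   7  15  28  37  39  36  32  31  32  88  88  87  89  91  90  89  89
  91 178  53  23  25]
267 [ 12  13  14  30  30  32  34  36  31  31  89  89  90  89  89  90  88  90
  93 110  24  25  25]
```

carry_out:
  moves:
    - [0,0,-0.04,0,0,0]
    - [0,0,-0.08,0,0,0]
    - [0,0,-0.08,0,0,0.1]
    - [0,0,-0.08,0,0,0.2]
    - [0,0,-0.08,0,0,0.3]
    - [0,0,-0.08,0,0,0.3]

```text
t: 4.85
ee_pos: [586.4, -1.8, 141.0]
tcp_rot: [[0.795, 0.607, -0.0], [0.607, -0.795, 0.0], [0.0, -0.0, -1.0]]
contact_force: [0.7, 0.1, -0.0]
gripper_width: -0.1
grip_force: 0.0
```

Run:
```python
from h import *
s,w=snap('wrist'); g=w['frame'].mean(2);print(s['ee_pos'])
for x in (246,250,257,263,267): print(x,g[195:285:4,x].astype(int))
i=cv2.resize(w['frame'][120:290,130:320],None,fx=2.5,fy=2.5,interpolation=cv2.INTER_CUBIC)
a,_=snap('side');d=_
j=cv2.resize(d['frame'][130:230,205:275],None,fx=4,fy=4,interpolation=cv2.INTER_CUBIC)
h=max(i.shape[0],j.shape[0]);f=lambda a:cv2.copyMakeBorder(a,0,h-a.shape[0],0,0,cv2.BORDER_CONSTANT)
o=np.hstack([f(i),f(j)]);o=(255*(o/255.)**.5).astype(np.uint8)
cv2.imwrite('pics/k4.png',o); print(proj(d,s['ee_pos']))
```

```text
[586.38785617  -1.79193586 140.99018152]
246 [ 40  40  29  39 129 177 178 177 177 179 101  97  86  87  87  90  87  78
  78  67  13  17  22]
250 [ 36  35  38  34  39  41  45  55  92 178  87  86  87  89  88  89  79  80
  77 127  41  22  24]
257 [ 36  31  38  37 169 188 202 204 203 176  19  15  18  14  19  14  16  15
  13  38  35  31  34]
263 [ 22  20  23  26  33  92  75  70 117 178  87  83  86  89  87  86  74  77
  77 130  54  22  23]
267 [ 21  29  27  26 161 177 177 179 177 176  89  90  86  86  86  75  79  76
  77  75  17  21  18]
[245.01150819 161.59575722]
```

View pics/k4.png

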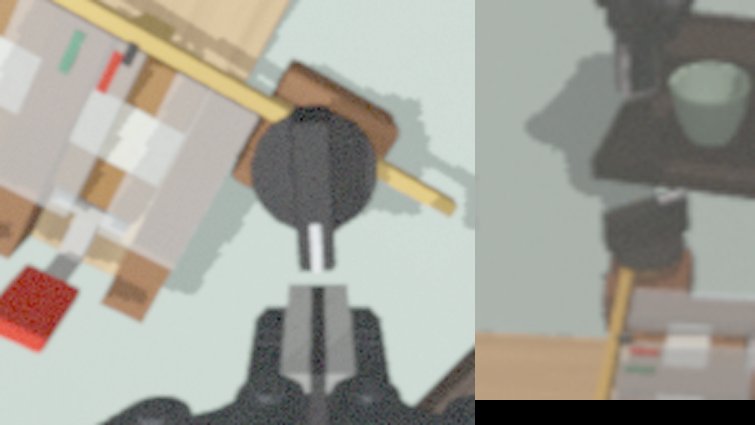

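Run:
```python
from h import *
print(manip.grasp_offset,[a for a in dir(manip) if a[0]!='_'])
```

```text
18.700000000000003 ['MotionError', 'grasp_offset', 'hand_in', 'sense']
```

carry_out:
  moves:
    - [0,0,0,0,0,0]
    - [0,0,0,0,0,0]
    - [0,0,0,0,0,0]
    - [0,0,0,0,0,0]
    - [0,0,0,0,0,0]
    - [0,0,0,0,0,0]
    - [0,0,0.04,0,0,0]
    - [0,0,0.07,0,0,0]
    - [0,0,0.085,0,0,0]
    - [0,0,0.099,0,0,0]
    - [0,0,0.099,0,0,0]
  jaw: 0

```text
t: 6.05
ee_pos: [585.1, -1.6, 40.2]
tcp_rot: [[0.794, 0.607, -0.004], [0.607, -0.794, 0.001], [-0.002, -0.003, -1.0]]
contact_force: [-1.1, 0.4, 0.3]
gripper_width: 42.6
grip_force: 0.0
```

carry_out:
  moves:
    - [0,0,0,0,0,0]
    - [0,0,0,0,0,0]
    - [0,0,0,0,0,0]
    - [0,0,0,0,0,0]
    - [0,0,0,0,0,0]
    - [0,0,0,0,0,0]
    - [0,0,0,0,0,0]
    - [0,0,0,0,0,0]
  jaw: -1
  grip_force: 40

```text
t: 6.85
ee_pos: [586.6, 0.1, 43.7]
tcp_rot: [[0.794, 0.607, 0.0], [0.607, -0.794, 0.003], [0.002, -0.002, -1.0]]
contact_force: [-3.3, 6.2, 2.8]
gripper_width: 12.9
grip_force: 42.0
```

carry_out:
  moves:
    - [0,-0.002,-0.002,0,0,0]
    - [0,-0.002,-0.002,0,0,-0.12]
    - [0,-0.002,-0.002,0,0,-0.24]
    - [0,-0.002,-0.002,0,0,-0.36]
    - [0,-0.002,-0.002,0,0,-0.48]
    - [0,-0.002,-0.002,0,0,-0.6]
    - [0,-0.002,-0.002,0,0,-0.6]

```text
t: 7.55
ee_pos: [585.1, 1.2, 43.8]
tcp_rot: [[0.313, 0.95, 0.0], [0.95, -0.313, 0.002], [0.002, -0.001, -1.0]]
contact_force: [1.1, 4.6, -6.0]
gripper_width: 12.7
grip_force: 41.1
```

carry_out:
  moves:
    - [0.001,-0.001,0,0,0,-0.12]
    - [0.001,-0.001,0,0,0,-0.24]
    - [0.001,-0.001,0,0,0,-0.36]
    - [0.001,-0.001,0,0,0,-0.48]
    - [0.001,-0.001,0,0,0,-0.6]
    - [0.001,-0.001,0,0,0,-0.72]
    - [0.001,-0.001,0,0,0,-0.84]
    - [0.001,-0.001,0,0,0,-0.96]
    - [0.001,-0.001,0,0,0,-1.08]
    - [0.001,-0.001,0,0,0,-1.2]
    - [0.001,-0.001,0,0,0,-1.32]
    - [0.001,-0.001,0,0,0,-1.32]

```text
t: 8.75
ee_pos: [581.7, 0.0, 43.7]
tcp_rot: [[-0.842, 0.539, -0.006], [0.539, 0.842, -0.002], [0.005, -0.005, -1.0]]
contact_force: [-6.8, -0.9, -0.8]
gripper_width: 12.8
grip_force: 41.8
```

Run:
```python
from h import *
np.set_printoptions(precision=2,suppress=True)
s,w=snap('wrist','w5.png');_,d=snap('side','d5.png');_,c=snap('scene','s5.png');print(s['joint_positions'],s['tcp_rot'][:,1])
j=cv2.resize(d['frame'][190:245,225:275],None,fx=7,fy=7,interpolation=cv2.INTER_CUBIC)
i=cv2.resize(c['frame'][180:210,240:280],None,fx=10,fy=10,interpolation=cv2.INTER_CUBIC)
h=max(i.shape[0],j.shape[0]);f=lambda a:cv2.copyMakeBorder(a,0,h-a.shape[0],0,0,cv2.BORDER_CONSTANT)
cv2.imwrite('pics/k5.png',np.hstack([f(i),f(j)]))
```

```text
[-0.15  0.4   1.65 -0.    1.09 -1.15] [ 0.54  0.84 -0.  ]
```

View pics/k5.png

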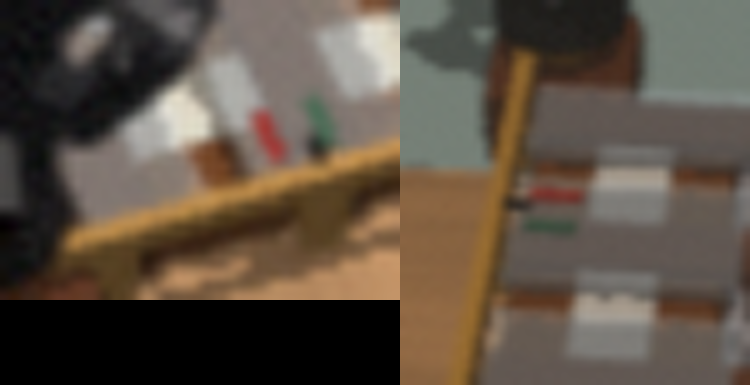

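Run:
```python
from h import *
np.set_printoptions(precision=1,suppress=True)
c=eyes.capture('scene');d=eyes.capture('side');a=.135;R=np.array([[np.cos(a),np.sin(a)],[-np.sin(a),np.cos(a)]])
S=lambda x,y:np.array([240+x/10,180+y/10]);D=lambda x,y:np.array([225+(x-400)/7,190+y/7])
for n,u,v,z in(('g',S(320,120),D(550,227),40),('r',S(269,137),D(556,194),40),('p',S(317,145),D(518,203),45)):
    for X in (tri(c,u,d,v),onz(c,u,z),onz(d,v,z)): print(n,X,R@(X[:2]-[578.4,132.4]))
```

```text
g [562.   98.7  38.2] [-20.8 -31.2]
g [564.4  99.   40. ] [-18.4 -31.2]
g [560.7  99.4  40. ] [-21.9 -30.4]
r [564.4  82.9  38.3] [-20.6 -47.2]
r [567.3  83.5  40. ] [-17.6 -47. ]
r [562.9  83.   40. ] [-22.  -46.8]
p [573.9  94.9  43.4] [ -9.5 -36.5]
p [576.3  95.3  45. ] [ -7.  -36.5]
p [572.6  95.4  45. ] [-10.7 -35.9]
```

carry_out:
  moves:
    - [0.002,-0.001,0,0,0,-0.12]
    - [0.002,-0.001,0,0,0,-0.24]
    - [0.002,-0.001,0,0,0,-0.36]
    - [0.002,-0.001,0,0,0,-0.48]
    - [0.002,-0.001,0,0,0,-0.6]
    - [0.002,-0.001,0,0,0,-0.68]
    - [0.002,-0.001,0,0,0,-0.68]
    - [0.002,-0.001,0,0,0,-0.68]

```text
t: 9.8
ee_pos: [581.3, -1.8, 43.7]
tcp_rot: [[-0.994, -0.109, -0.003], [-0.109, 0.994, -0.005], [0.003, -0.005, -1.0]]
contact_force: [-1.9, -6.7, -3.9]
gripper_width: 13.0
grip_force: 43.6
```

Run:
```python
from h import *
np.set_printoptions(precision=2,suppress=True)
s,w=snap('wrist','w6.png');_,d=snap('side','d6.png');_,c=snap('scene','s6.png');print(s['joint_positions'],s['tcp_rot'][:,1])
j=cv2.resize(d['frame'][205:235,235:260],None,fx=15,fy=15,interpolation=cv2.INTER_CUBIC)
i=cv2.resize(c['frame'][180:210,250:280],None,fx=13,fy=13,interpolation=cv2.INTER_CUBIC)
h=max(i.shape[0],j.shape[0]);f=lambda a:cv2.copyMakeBorder(a,0,h-a.shape[0],0,0,cv2.BORDER_CONSTANT)
cv2.imwrite('pics/k6.png',np.hstack([f(i),f(j)]))
```

```text
[-0.15  0.4   1.66 -0.01  1.09 -1.83] [-0.11  0.99 -0.  ]
```

View pics/k6.png

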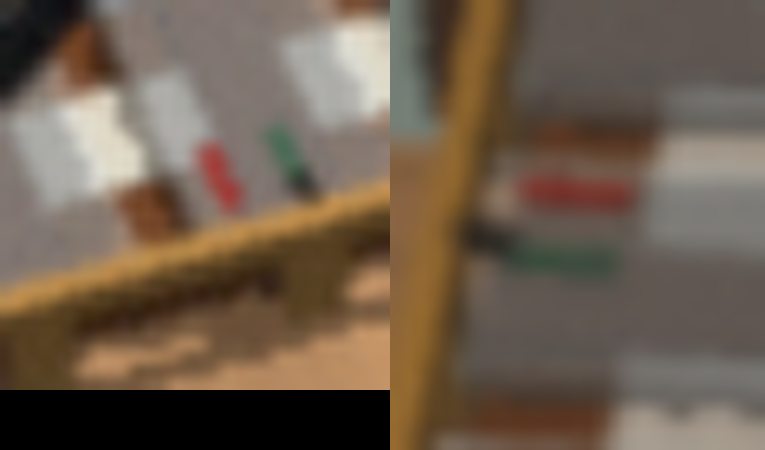

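Run:
```python
from h import *
np.set_printoptions(precision=1,suppress=True)
c=eyes.capture('scene');d=eyes.capture('side');a=.135;R=np.array([[np.cos(a),np.sin(a)],[-np.sin(a),np.cos(a)]])
S=lambda x,y:np.array([250+x/13,180+y/13]);D=lambda x,y:np.array([235+(x-390)/15,205+y/15])
for n,u,v,z in(('g',S(286,152),D(565,258),40),('r',S(219,175),D(577,191),40),('p',S(302,184),D(492,238),45)):
    for X in (tri(c,u,d,v),onz(c,u,z),onz(d,v,z)): print(n,X,R@(X[:2]-[578.4,132.4]))
# red/green/dark centroids from code
```

```text
g [561.4  98.7  39. ] [-21.4 -31.1]
g [563.3  99.2  40. ] [-19.4 -30.9]
g [560.4  98.5  40. ] [-22.4 -31.2]
r [563.8  83.   38.5] [-21.1 -47. ]
r [566.4  83.5  40. ] [-18.5 -46.8]
r [562.4  83.   40. ] [-22.5 -46.8]
p [572.8  99.7  42. ] [-10.  -31.6]
p [576.   99.8  45. ] [ -6.7 -32. ]
p [571.1 101.6  45. ] [-11.4 -29.5]
```

carry_out:
  moves:
    - [0,0,0,0,0,0]
    - [0,0,0,0,0,0]
    - [0,0,0,0,0,0]
    - [0,0,0,0,0,0]
    - [0,0,-0.01,0,0,0]
    - [0,0,-0.04,0,0,0]
    - [0,0,-0.08,0,0,0]
    - [0,0,-0.12,0,0,0]
    - [0,0,-0.15,0,0,0]
    - [0,0,-0.15,0,0,0]
  jaw: 0

```text
t: 11.05
ee_pos: [586.7, 0.9, 201.5]
tcp_rot: [[-0.994, -0.111, 0.013], [-0.111, 0.994, -0.002], [-0.013, -0.003, -1.0]]
contact_force: [-0.3, -1.3, 1.0]
gripper_width: 43.0
grip_force: 0.0
```

```bash
cat >> h.py <<'E'
MO=np.array([578.3,133.3]);MA=.135
def m2w(x,y): c,s=np.cos(MA),np.sin(MA); return MO+[c*x-s*y,s*x+c*y]
def w2m(X): c,s=np.cos(MA),np.sin(MA); d=np.array(X[:2])-MO; return np.array([c*d[0]+s*d[1],-s*d[0]+c*d[1]])
MY=MA+np.pi/2
E
python3 - <<'E'
from h import *
s=manip.sense();print(s['ee_pos'],s['gripper_width'])
go((*m2w(-150,64),190),MY)
s,w=snap('wrist','w7.png');c=wcam(s,w)
# pointer/green colour centroids
f=w['frame'].astype(int);b,g,r=f[...,0],f[...,1],f[...,2]
for n,m in(('green',(g-r>25)&(g-b>10)),('red',(r-g>70)&(r-b>70))):
    k,l,st,ce=cv2.connectedComponentsWithStats(m.astype(np.uint8))
    for i in range(1,k):
        if st[i,4]>8: X=onz(c,ce[i],40);print(n,st[i],ce[i],X,w2m(X))
E
```

```text
[586.68239286   0.8811732  201.45847078] 43.02344730220395
row [0.1452 0.193  0.009 ] [-0.0034  0.0127 -0.0237] rows>= 4.833932387730138 t 11.05
green [340 149   4  14  44] [341.25       154.84090909] [561.60914689  99.65395678  40.        ] [-21.06741999 -31.09348191]
green [275 269  19  12  91] [286.50549451 274.17582418] [738.17527351  59.51170187  40.        ] [148.48943136 -94.63458563]
green [364 278   7   5  13] [367.         280.07692308] [735.11531312 174.58288512  40.        ] [160.94477887  19.80144406]
red [429  62  51  11 393] [456.47073791  67.11959288] [452.99635713 202.81364037  40.        ] [-114.80768405   85.74581505]
red [309  65  34  10 294] [326.53061224  69.78231293] [471.17626351  63.73274722  40.        ] [-115.51213128  -54.51646638]
red [369  64  43  10 346] [391.6416185   68.60982659] [462.2041143 133.6172803  40.       ] [-114.99686483   15.93977484]
red [326 149   4  14  48] [327.75 156.  ] [564.81288666  83.83692661  40.        ] [-20.021649   -47.19779049]
```

carry_out:
  moves:
    - [0.145,0.193,0.01,-0.003,0.012,-0.024]
    - [0.145,0.193,0.01,-0.003,0.012,-0.024]
    - [0.145,0.193,0.01,-0.003,0.012,-0.024]
    - [0.145,0.193,0.01,-0.003,0.012,-0.024]
    - [0.145,0.193,0.01,-0.003,0.012,-0.024]
    - [0.145,0.193,0.01,-0.003,0.012,-0.024]
    - [0.145,0.193,0.05,-0.003,0.012,-0.024]
    - [0.145,0.193,0.1,-0.003,0.012,-0.024]
    - [0.145,0.193,0.13,-0.003,0.012,-0.024]
    - [0.145,0.193,0.15,-0.003,0.012,-0.024]
    - [0.145,0.193,0.17,-0.003,0.012,-0.024]
    - [0.145,0.193,0.17,-0.003,0.012,-0.024]
  jaw: -1

```text
t: 12.3
ee_pos: [413.4, 175.6, 20.5]
tcp_rot: [[-0.991, -0.134, -0.021], [-0.134, 0.991, -0.0], [0.021, 0.002, -1.0]]
contact_force: [-1.4, -0.3, -0.2]
gripper_width: -0.2
grip_force: 0.0
```

Run:
```python
from h import *
np.set_printoptions(precision=1,suppress=True)
s=manip.sense();print(s['ee_pos'],w2m(s['ee_pos']),s['contact_force'],s['tcp_rot'])
w=cv2.imread('pics/w7.png').min(2) if 0 else cv2.imread('pics/w7.png').max(2)
print(w[150:180,328:350:1][::2,::2])
```

```text
[413.4 175.6  20.5] [-157.7   64.1] [-1.4 -0.3 -0.2] [[-1.  -0.1 -0. ]
 [-0.1  1.  -0. ]
 [ 0.   0.  -1. ]]
[[175 158 141 146 143 141 123 124 131 142 145]
 [175 157 143 143 143 139 124 127 134 145 144]
 [178 155 140 142 145 138 122 129 134 142 143]
 [176 154 142 144 143 135 122 128 135 143 141]
 [176 148 141 142 142 136 124 127 134 143 143]
 [176 147 142 144 140 130 120 126 137 143 146]
 [173 145 142 143 144 124  72  75 130 143 174]
 [158 142 144 145 143 136  65  47 129 151 178]
 [138 124 124 123 124 119  55  57 127 139 146]
 [108 101 101 101 100  97  50  54 108 115 117]
 [171 173 177 177 177 172 138 139 180 186 186]
 [195 194 195 196 196 196 195 195 198 199 199]
 [191 192 192 193 196 196 198 194 195 197 199]
 [185 190 188 191 193 195 196 193 191 196 199]
 [185 189 186 192 194 195 197 194 192 198 198]]
```

carry_out:
  moves:
    - [0,0,0,0,-0.015,0]
    - [0,0,0.005,0,-0.015,0]
    - [0,0,0.01,0,-0.015,0]
    - [0,0,0.015,0,-0.015,0]
    - [0,0,0.015,0,-0.015,0]

```text
t: 12.8
ee_pos: [416.2, 177.0, 8.6]
tcp_rot: [[-0.991, -0.135, 0.002], [-0.135, 0.991, 0.004], [-0.002, 0.003, -1.0]]
contact_force: [-0.9, -0.2, -0.8]
gripper_width: -0.0
grip_force: 0.0
```

carry_out:
  moves:
    - [0,0,0.005,0,0,0]
    - [0,0,0.01,0,0,0]
    - [0,0,0.01,0,0,0]

```text
t: 13.1
ee_pos: [415.9, 176.9, -1.8]
tcp_rot: [[-0.991, -0.135, 0.001], [-0.135, 0.991, 0.003], [-0.001, 0.003, -1.0]]
contact_force: [-0.6, -0.4, 0.5]
gripper_width: 0.1
grip_force: 0.0
```

carry_out:
  moves:
    - [0,0,0.004,0,0,0]
    - [0,0,0.008,0,0,0]
    - [0,0,0.012,0,0,0]
    - [0,0,0.016,0,0,0]
    - [0,0,0.016,0,0,0]

```text
t: 13.6
ee_pos: [416.0, 177.0, -17.7]
tcp_rot: [[-0.991, -0.135, 0.001], [-0.135, 0.991, 0.003], [-0.001, 0.003, -1.0]]
contact_force: [0.0, -0.6, 0.6]
gripper_width: 0.3
grip_force: 0.0
```

carry_out:
  moves:
    - [0,0,0.002,0,0,0]
    - [0,0,0.004,0,0,0]
    - [0,0,0.006,0,0,0]
    - [0,0,0.006,0,0,0]

```text
t: 14.0
ee_pos: [416.5, 177.1, -23.3]
tcp_rot: [[-0.991, -0.135, 0.002], [-0.135, 0.991, 0.004], [-0.002, 0.003, -1.0]]
contact_force: [-0.0, -0.7, 0.1]
gripper_width: 0.4
grip_force: 0.0
```

carry_out:
  moves:
    - [0,0,0.002,0,0,0]
    - [0,0,0.004,0,0,0]
    - [0,0,0.004,0,0,0]

```text
t: 14.3
ee_pos: [416.9, 177.3, -25.2]
tcp_rot: [[-0.991, -0.135, 0.002], [-0.135, 0.991, 0.003], [-0.002, 0.003, -1.0]]
contact_force: [-5.6, -1.3, 18.7]
gripper_width: 0.0
grip_force: 9.4
```

carry_out:
  moves:
    - [0,0,-0.03,0,0,0]
    - [0,0,-0.061,0,0,0]
    - [-0.01,-0.001,-0.061,0,0,0]
    - [-0.02,-0.001,-0.061,0,0,0]
    - [-0.025,-0.001,-0.061,0,0,0]
    - [-0.03,-0.001,-0.061,0,0,0]
    - [-0.035,-0.001,-0.061,0,0,0]
    - [-0.04,-0.001,-0.061,0,0,0]
    - [-0.04,-0.001,-0.061,0,0,0]

```text
t: 15.2
ee_pos: [455.5, 181.2, 32.9]
tcp_rot: [[-0.991, -0.135, -0.0], [-0.135, 0.991, 0.003], [-0.0, 0.003, -1.0]]
contact_force: [-2.5, -0.2, -1.3]
gripper_width: 0.3
grip_force: 1.1
```

carry_out:
  moves:
    - [-0.008,0,0,0,0,0]
    - [-0.016,0,0,0,0,0]
    - [-0.024,0,0,0,0,0]
    - [-0.032,0,0,0,0,0]
    - [-0.04,0,0,0,0,0]
    - [-0.048,0,0,0,0,0]
    - [-0.056,0,0,0,0,0]
    - [-0.064,0,0,0,0,0]
    - [-0.072,0,0,0,0,0]
    - [-0.076,0,0,0,0,0]

```text
t: 16.2
ee_pos: [530.9, 191.4, 33.4]
tcp_rot: [[-0.991, -0.135, -0.001], [-0.135, 0.991, 0.003], [0.001, 0.003, -1.0]]
contact_force: [-6.9, -1.3, -2.2]
gripper_width: -0.3
grip_force: 3.5
```

carry_out:
  moves:
    - [-0.005,0,0,0,0,0]
    - [-0.01,0,0,0,0,0]
    - [-0.014,0,0,0,0,0]
    - [-0.014,0,0,0,0,0]

```text
t: 16.6
ee_pos: [533.9, 191.7, 33.3]
tcp_rot: [[-0.99, -0.136, -0.024], [-0.136, 0.991, -0.002], [0.025, 0.002, -1.0]]
contact_force: [-32.8, -7.9, 22.4]
gripper_width: 0.1
grip_force: 17.0
```

carry_out:
  moves:
    - [0.01,0,0,0,0,0]
    - [0.025,0,0,0,0,0]
    - [0.045,0,0,0,0,0]
    - [0.065,0,0,0,0,0]
    - [0.085,0,0,0,0,0]
    - [0.105,0,0,0,0,0]
    - [0.125,0,0,0,0,0]
    - [0.125,0,-0.05,0,0,0]
    - [0.125,0,-0.1,0,0,0]
    - [0.125,0,-0.15,0,0,0]
    - [0.125,0,-0.15,0,0,0]

```text
t: 17.7
ee_pos: [431.0, 178.2, 195.0]
tcp_rot: [[-0.99, -0.135, 0.028], [-0.135, 0.991, 0.009], [-0.029, 0.005, -1.0]]
contact_force: [1.8, -0.0, 0.2]
gripper_width: -0.1
grip_force: 0.0
```

Run:
```python
from h import *
np.set_printoptions(precision=1,suppress=True)
s,c=snap('scene','s8.png');snap('side','d8.png');print(s['ee_pos'],w2m(s['ee_pos']))
go((*m2w(55,64),190),MY)
```

```text
[431.  178.2 195. ] [-139.9   64.3]
row [-0.2  0.   0. ] [0. 0. 0.] rows>= 4.0070674292597275 t 17.8
```

carry_out:
  moves:
    - [-0.19,0,0,0,0,0]
    - [-0.19,0,0,0,0,0]
    - [-0.19,0,0,0,0,0]
    - [-0.19,0,0,0,0,0]
    - [-0.19,0,0,0,0,0]
    - [-0.19,0,0,0,0,0]
    - [-0.19,0,0,0,0,0]
  jaw: 0.35

```text
t: 18.5
ee_pos: [608.4, 201.6, 183.4]
tcp_rot: [[-0.991, -0.135, 0.0], [-0.135, 0.991, 0.003], [-0.001, 0.003, -1.0]]
contact_force: [0.1, -0.6, -0.0]
gripper_width: 57.6
grip_force: 0.0
```

Run:
```python
from h import *
s,w=snap('wrist','w8.png');print(s['ee_pos'],s['gripper_width'],w2m(s['ee_pos']))
d=cv2.imread('pics/d8.png')[190:290,150:300];d=cv2.resize(d,None,fx=2,fy=2)
o=np.zeros((584,512,3),np.uint8);o[:384]=w['frame'];o[384:,:300]=d
cv2.imwrite('pics/v12.png',o)
```

```text
[608.39452513 201.63241109 183.35334911] 57.63587027463179 [39.01758547 63.66024562]
```

View pics/v12.png

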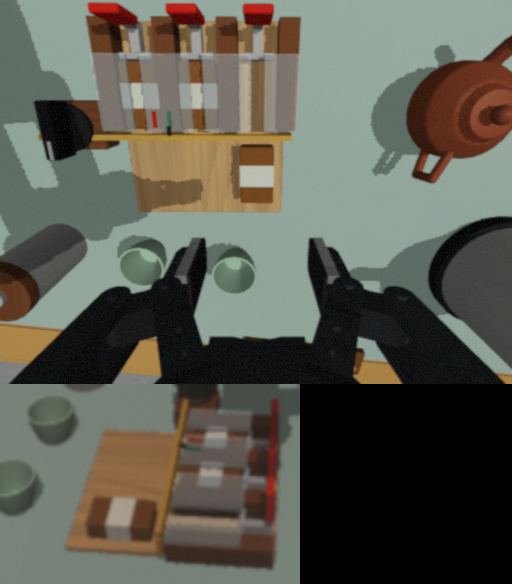

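```bash
cat >> h.py <<'E'
def bricks(c,ztop=32,roi=None,show=True):
    "band(white)+brown blobs; returns centre on the top plane, long-axis world angle"
    f=c['frame'].astype(int);b,g,r=f[...,0],f[...,1],f[...,2]
    br=(r-b>25)&(r<150)&(r-g>15)&(r-g<75)
    k=np.ones((3,3),np.uint8); out=[]
    wh=(f.min(2)>150)&(r-b<60)
    m=cv2.morphologyEx((br|wh).astype(np.uint8),cv2.MORPH_OPEN,k)
    if roi is not None: m*=cv2.fillConvexPoly(np.zeros(m.shape,np.uint8),np.round([proj(c,np.r_[p,ztop]) for p in roi]).astype(int),1)
    n,l,st,ce=cv2.connectedComponentsWithStats(m)
    for i in range(1,n):
        if st[i,4]<150: continue
        p=np.argwhere(l==i)[:,::-1].astype(float)
        W=np.array([onz(c,q,ztop)[:2] for q in p]).astype(np.float32)
        (cx,cy),(a,bb),an=cv2.minAreaRect(W); an=np.radians(an)+(0 if a>bb else np.pi/2)
        out.append((cx,cy,max(a,bb),min(a,bb),(an+np.pi/2)%np.pi-np.pi/2,br[l==i].mean()))
    return out
E
python3 - <<'E'
from h import *
np.set_printoptions(precision=2,suppress=True)
s,w=snap('wrist');c=wcam(s,w);f=w['frame']
print(f[155,256],f[175,256],f[195,256],f[180,200],f[203,256])
for b in bricks(c,roi=[m2w(8,-96),m2w(110,-96),m2w(110,96),m2w(8,96)]): print(np.array(b),w2m(b[:2]))
E
```

```text
[ 31  70 116] [176 191 187] [ 28  69 115] [ 70 105 132] [ 81 124 156]
[614.71 196.63  71.86  51.18   0.13   1.  ] [44.6  57.85]
[615.85 202.87  39.78  23.66  -1.44   0.  ] [46.57 63.88]
[651.26 100.29  81.    46.63  -1.44   1.  ] [ 67.85 -42.53]
```

```bash
sed -i 's/br=(r-b>25).*/br=(r-b>25)\&(r<150)\&(r-g>15)\&(r-g<75)\&(b<50)/' h.py
python3 - <<'E'
from h import *
np.set_printoptions(precision=2,suppress=True)
s,w=snap('wrist');c=wcam(s,w)
for b in bricks(c,roi=[m2w(8,-96),m2w(110,-96),m2w(110,96),m2w(8,96)]): print(np.array(b),w2m(b[:2]))
go((*m2w(46.5,64),60),MY)
# tray plan
E
```

```text
[589.91 198.35  38.84  22.47  -1.44   1.  ] [20.25 62.9 ]
[616.25 202.92  39.73  23.7   -1.44   0.  ] [46.97 63.87]
[639.66 205.55  39.31  18.29  -1.44   1.  ] [70.53 63.34]
row [-0.01 -0.    0.12] [0. 0. 0.] rows>= 2.5026983742088404 t 18.65
```

carry_out:
  moves:
    - [-0.009,0,0.05,0,0,0]
    - [-0.009,0,0.1,0,0,0]
    - [-0.009,0,0.14,0,0,0]
    - [-0.009,0,0.17,0,0,0]
    - [-0.009,0,0.185,0,0,0]
    - [-0.009,0,0.194,0,0,0]
    - [-0.009,0,0.194,0,0,0]

```text
t: 19.35
ee_pos: [618.8, 203.7, -9.3]
tcp_rot: [[-0.991, -0.135, 0.002], [-0.135, 0.991, 0.004], [-0.003, 0.003, -1.0]]
contact_force: [0.1, 1.0, 1.5]
gripper_width: 57.8
grip_force: 0.0
```

carry_out:
  moves:
    - [0,0,0,0,0,0]
    - [0,0,0,0,0,0]
    - [0,0,0,0,0,0]
    - [0,0,0,0,0,0]
    - [0,0,0,0,0,0]
    - [0,0,0,0,0,0]
  jaw: -1
  grip_force: 60

```text
t: 19.95
ee_pos: [621.2, 204.1, -6.7]
tcp_rot: [[-0.991, -0.135, 0.007], [-0.135, 0.991, 0.005], [-0.008, 0.004, -1.0]]
contact_force: [1.1, -0.2, 6.5]
gripper_width: 38.4
grip_force: 64.1
```

carry_out:
  moves:
    - [0,0,-0.01,0,0,0]
    - [0,0,-0.05,0,0,0]
    - [0,0,-0.1,0,0,0]
    - [0,0,-0.14,0,0,0]
    - [0,0,-0.14,0,0,0]
    - [0,0,-0.14,0,0,0]

```text
t: 20.55
ee_pos: [619.5, 203.3, 132.7]
tcp_rot: [[-0.991, -0.135, 0.006], [-0.135, 0.991, 0.004], [-0.006, 0.004, -1.0]]
contact_force: [-0.5, 0.7, -1.7]
gripper_width: 38.1
grip_force: 63.3
```

Run:
```python
from h import *
np.set_printoptions(precision=3,suppress=True)
for n in('scene','side'):
    c=eyes.capture(n); f=cv2.imread('pics/s0.png' if n=='scene' else 'pics/d0.png')
    m=(f.max(2)<60).astype(np.uint8)
    roi=np.round([proj(c,np.r_[p,18]) for p in ((395,-395),(690,-395),(690,-105),(395,-105))]).astype(int)
    m*=cv2.fillConvexPoly(np.zeros(m.shape,np.uint8),roi,1)
    k,l,st,ce=cv2.connectedComponentsWithStats(m);i=1+st[1:,4].argmax()
    W=np.array([onz(c,q,18)[:2] for q in np.argwhere(l==i)[:,::-1].astype(float)],np.float32)
    print(n,cv2.minAreaRect(W),np.array(cv2.boxPoints(cv2.minAreaRect(W))))
    ap=cv2.approxPolyDP(cv2.convexHull(W),12,True);print(ap.reshape(-1,2))
s=manip.sense();print(s['gripper_width'],s['grip_force'],s['joint_positions'])
```

```text
scene ((548.2095947265625, -254.41323852539062), (237.74452209472656, 245.53277587890625), 88.63285064697266) [[ 422.642 -370.323]
 [ 668.105 -376.181]
 [ 673.777 -138.504]
 [ 428.314 -132.646]]
[[ 671.522 -139.028]
 [ 430.315 -134.654]
 [ 423.851 -366.834]
 [ 666.135 -370.608]]
side ((539.1060791015625, -239.786865234375), (257.48046875, 237.4461212158203), 88.65953826904297) [[ 417.404 -365.715]
 [ 654.785 -371.269]
 [ 660.808 -113.859]
 [ 423.427 -108.305]]
[[ 648.64  -116.46 ]
 [ 423.987 -112.955]
 [ 420.273 -362.694]
 [ 651.872 -366.78 ]]
38.12358139420499 63.334046602249146 [ 0.183  0.428  1.419  0.003  1.295 -1.524]
```

```bash
cat >> h.py <<'E'
TC=np.array([542.5,-251.5]);TA=-.0235
def t2w(x,y): c,s=np.cos(TA),np.sin(TA); return TC+[c*x-s*y,s*x+c*y]
def w2t(X): c,s=np.cos(TA),np.sin(TA); d=np.array(X[:2])-TC; return np.array([c*d[0]+s*d[1],-s*d[0]+c*d[1]])
TY=TA+np.pi/2
E
python3 - <<'E'
from h import *
go((*t2w(-60,-60),134),TY)
E
```

```text
row [ 0.2038 -0.4899 -0.0065] [ 0.0031 -0.0009  0.1587] rows>= 10.612403331988801 t 20.65
```

carry_out:
  moves:
    - [0.01,-0.024,-0.007,0.003,0,0.01]
    - [0.025,-0.06,-0.007,0.003,0,0.03]
    - [0.042,-0.1,-0.007,0.003,0,0.04]
    - [0.06,-0.145,-0.007,0.003,0,0.06]
    - [0.079,-0.19,-0.007,0.003,0,0.08]
    - [0.098,-0.235,-0.007,0.003,0,0.1]
    - [0.117,-0.28,-0.007,0.003,0,0.12]
    - [0.135,-0.325,-0.007,0.003,0,0.14]
    - [0.154,-0.37,-0.007,0.003,0,0.159]
    - [0.173,-0.415,-0.007,0.003,0,0.159]
    - [0.19,-0.457,-0.007,0.003,0,0.159]
    - [0.2,-0.48,-0.007,0.003,0,0.159]

```text
t: 21.85
ee_pos: [482.4, -301.8, 132.9]
tcp_rot: [[-1.0, 0.027, -0.001], [0.027, 1.0, 0.003], [0.001, 0.003, -1.0]]
contact_force: [-0.1, 0.5, -1.0]
gripper_width: 38.2
grip_force: 63.3
```

Run:
```python
from h import *
s,w=snap('wrist','w9.png')
go((*t2w(-60,-60),-5),TY);print(manip.sense()['gripper_width'],manip.sense()['joint_positions'])
```

```text
row [ 0.0003 -0.0052  0.138 ] [-0.0002 -0.0017 -0.0053] rows>= 2.761396178744145 t 21.9
38.213832255844146 [-7.15172698e-01  2.66665916e-01  1.62631160e+00 -1.32334701e-03
  1.24975293e+00 -2.25676017e+00]
```

carry_out:
  moves:
    - [0,-0.005,0.04,0,0,-0.005]
    - [0,-0.005,0.085,0,0,-0.005]
    - [0,-0.005,0.115,0,0,-0.005]
    - [0,-0.005,0.13,0,0,-0.005]
    - [0,-0.005,0.136,0,0,-0.005]
    - [0,-0.005,0.139,0,0,-0.005]
    - [0,-0.005,0.141,0,0,-0.005]
    - [0,-0.005,0.141,0,0,-0.005]

```text
t: 22.7
ee_pos: [486.4, -305.2, -4.2]
tcp_rot: [[-1.0, 0.019, 0.005], [0.019, 1.0, -0.001], [-0.005, -0.001, -1.0]]
contact_force: [-0.2, 0.3, -1.5]
gripper_width: 38.4
grip_force: 63.3
```

carry_out:
  moves:
    - [0,0,0.001,0,0,0]
    - [0,0,0.003,0,0,0]
    - [0,0,0.003,0,0,0]

```text
t: 23.0
ee_pos: [486.3, -305.2, -6.7]
tcp_rot: [[-1.0, 0.019, 0.004], [0.019, 1.0, -0.001], [-0.004, -0.001, -1.0]]
contact_force: [-1.8, 1.0, 6.3]
gripper_width: 38.2
grip_force: 64.1
```

carry_out:
  moves:
    - [0,0,0,0,0,0]
    - [0,0,0,0,0,0]
    - [0,0,0,0,0,0]
    - [0,0,-0.02,0,0,0]
    - [0,0,-0.06,0,0,0]
    - [0,0,-0.11,0,0,0]
    - [0,0,-0.16,0,0,0]
    - [0,0,-0.2,0,0,0]
    - [0,0,-0.2,0,0,0]
    - [0,0,-0.2,0,0,0]
  jaw: 0.3

```text
t: 24.0
ee_pos: [485.5, -305.1, 192.8]
tcp_rot: [[-1.0, 0.019, 0.005], [0.019, 1.0, -0.001], [-0.005, -0.001, -1.0]]
contact_force: [0.2, 0.0, -1.0]
gripper_width: 55.6
grip_force: 0.0
```

```bash
cat >> h.py <<'E'
LR=[m2w(8,-96),m2w(110,-96),m2w(110,96),m2w(8,96)]
TR=[t2w(-114,-114),t2w(114,-114),t2w(114,114),t2w(-114,114)]
E
python3 - <<'E'
from h import *
np.set_printoptions(precision=2,suppress=True)
for n in('scene','side','wrist'):
    s,c=snap(n,n+'10.png')
    if n=='wrist': c=wcam(s,c)
    print(n)
    for b in bricks(c,roi=TR): print(np.array(b),w2t(b[:2]))
    for b in bricks(c,roi=LR): print('L',np.array(b),w2m(b[:2]))
go((*m2w(-152,0),190),MY)
E
```

```text
scene
side
wrist
[ 545.02 -147.19  228.44   19.94   -0.03    0.  ] [  0.07 104.34]
[ 454.8  -305.46   38.84   22.31    1.55    1.  ] [-86.41 -56.01]
[ 481.38 -305.05   41.01   26.      1.55    0.  ] [-59.85 -54.97]
[ 581.52 -210.85   22.4    18.47    0.07    0.  ] [38.06 41.56]
[ 652.58 -300.33  135.41    6.75    1.55    0.  ] [111.19 -46.23]
row [0.06 0.42 0.  ] [ 0.   -0.   -0.15] rows>= 8.40022261098982 t 24.15
```

carry_out:
  moves:
    - [0.066,0.417,0,0,0,-0.154]
    - [0.066,0.417,0,0,0,-0.154]
    - [0.066,0.417,0,0,0,-0.154]
    - [0.066,0.417,0,0,0,-0.154]
    - [0.066,0.417,0,0,0,-0.154]
    - [0.066,0.417,0,0,0,-0.154]
    - [0.066,0.417,0,0,0,-0.154]
    - [0.066,0.417,0,0,0,-0.154]
    - [0.066,0.417,0,0,0,-0.154]
    - [0.066,0.417,0,0,0,-0.154]
    - [0.066,0.417,0,0,0,-0.154]
  jaw: -1

```text
t: 25.25
ee_pos: [425.6, 113.6, 190.0]
tcp_rot: [[-0.991, -0.136, -0.001], [-0.136, 0.991, -0.0], [0.001, -0.0, -1.0]]
contact_force: [0.0, 0.3, 0.3]
gripper_width: 0.4
grip_force: 0.0
```

```bash
cat >> h.py <<'E'
def st():
    np.set_printoptions(precision=4,suppress=True)
    s=manip.sense();print('t',s['t'],'ee',s['ee_pos'].round(1),'mag',w2m(s['ee_pos']).round(1),'tray',w2t(s['ee_pos']).round(1),'F',s['contact_force'].round(1),'w',round(s['gripper_width'],1),'g',round(s['grip_force'],1))
E
sed -i "s/d=R.T@(np.array(p,float)/np.set_printoptions(precision=4,suppress=True);d=R.T@(np.array(p,float)/" h.py
python3 - <<'E'
from h import *
eyes.capture('wrist');eyes.capture('wrist');st(); go((*m2w(-152,0),33),MY)
E
```

```text
t 25.35 ee [426.3 112.7 190.5] mag [-153.4   -0. ] tray [-124.7  361.3] F [-1.4  0.3 -0.7] w 0.0 g 0.0
row [-0.0013  0.      0.1575] [-0.      0.0006 -0.001 ] rows>= 3.151027380325163 t 25.35
```

carry_out:
  moves:
    - [0,0,0.05,0,0,0]
    - [0,0,0.1,0,0,0]
    - [0,0,0.14,0,0,0]
    - [0,0,0.157,0,0,0]
    - [0,0,0.157,0,0,0]
    - [-0.015,0,0.157,0,0,0]
    - [-0.025,0,0.157,0,0,0]
    - [-0.033,0,0.157,0,0,0]
    - [-0.041,0,0.157,0,0,0]
    - [-0.049,0,0.157,0,0,0]
    - [-0.057,0,0.157,0,0,0]
    - [-0.065,0,0.157,0,0,0]

```text
t: 26.55
ee_pos: [491.2, 122.2, 34.8]
tcp_rot: [[-0.991, -0.135, 0.001], [-0.135, 0.991, -0.0], [-0.001, -0.0, -1.0]]
contact_force: [-3.9, -2.7, 3.8]
gripper_width: 0.1
grip_force: 2.7
```

carry_out:
  moves:
    - [-0.008,0,0,0,0,0]
    - [-0.016,0,0,0,0,0]
    - [-0.024,0,0,0,0,0]
    - [-0.032,0,0,0,0,0]
    - [-0.04,0,0,0,0,0]
    - [-0.046,0,0,0,0,0]
    - [-0.05,0,0,0,0,0]
    - [-0.052,0,0,0,0,0]
    - [-0.052,0,0,0,0,0]

```text
t: 27.45
ee_pos: [542.4, 129.0, 34.8]
tcp_rot: [[-0.991, -0.135, 0.0], [-0.135, 0.991, -0.001], [-0.0, -0.001, -1.0]]
contact_force: [-4.2, -3.5, 4.0]
gripper_width: 0.2
grip_force: 2.7
```

Run:
```python
from h import *
st()
```

```text
t 27.45 ee [542.4 129.   34.8] mag [-36.1   0.5] tray [ -9.  380.3] F [-4.2 -3.5  4. ] w 0.2 g 2.7
```

carry_out:
  moves:
    - [-0.002,0,0,0,0,0]
    - [-0.004,0,0,0,0,0]
    - [-0.006,0,0,0,0,0]
    - [-0.006,0,0,0,0,0]

```text
t: 27.85
ee_pos: [542.5, 129.0, 34.7]
tcp_rot: [[-0.991, -0.136, -0.013], [-0.136, 0.991, -0.003], [0.013, -0.001, -1.0]]
contact_force: [-19.8, -6.8, 17.4]
gripper_width: -0.1
grip_force: 10.2
```

carry_out:
  moves:
    - [0.01,0,0,0,0,0]
    - [0.025,0,0,0,0,0]
    - [0.045,0,0,0,0,0]
    - [0.065,0,0,0,0,0]
    - [0.085,0,0,0,0,0]
    - [0.105,0,0,0,0,0]
    - [0.12,0,0,0,0,0]
    - [0.12,0,-0.04,0,0,0]
    - [0.12,0,-0.09,0,0,0]
    - [0.12,0,-0.14,0,0,0]
    - [0.12,0,-0.15,0,0,0]

```text
t: 28.95
ee_pos: [436.0, 115.0, 192.3]
tcp_rot: [[-0.991, -0.135, 0.02], [-0.135, 0.991, 0.003], [-0.02, -0.0, -1.0]]
contact_force: [1.4, -0.0, 0.6]
gripper_width: 0.3
grip_force: 0.0
```

carry_out:
  moves:
    - [-0.045,0,0,0,0,0]
    - [-0.09,0,0,0,0,0]
    - [-0.13,0,0,0,0,0]
    - [-0.165,0,0,0,0,0]
    - [-0.185,0,0,0,0,0]
    - [-0.19,0,0,0,0,0]
    - [-0.19,0,0,0,0,0]
    - [-0.19,0,0,0,0,0]
  jaw: 0.35

```text
t: 29.75
ee_pos: [617.1, 139.8, 184.7]
tcp_rot: [[-0.991, -0.135, 0.002], [-0.135, 0.991, 0.001], [-0.002, 0.001, -1.0]]
contact_force: [-0.3, -0.2, 0.2]
gripper_width: 57.7
grip_force: 0.0
```

Run:
```python
from h import *
s,w=snap('wrist','w11.png');c=wcam(s,w);st()
for b in bricks(c,roi=LR): print(np.array(b),w2m(b[:2]))
for b in bricks(c,roi=TR): print('T',np.array(b),w2t(b[:2]))
go((*m2w(45.5,0),-10),MY)
```

```text
t 29.8 ee [617.  139.8 184.9] mag [39.2  1.2] tray [ 65.3 392.9] F [ 0.3 -0.1  0.1] w 57.7 g 0.0
[597.4185 135.6815  38.8247  22.4152  -1.4356   1.    ] [19.2651 -0.2134]
[623.8309 139.3313  39.9689  23.6446  -1.4356   0.    ] [45.9284 -0.1516]
[647.8337 141.9504  39.442   16.9597  -1.4357   1.    ] [70.0653 -0.7869]
row [-0.0059 -0.0013  0.1949] [0.0005 0.002  0.0004] rows>= 3.899721052521025 t 29.8
```

carry_out:
  moves:
    - [-0.006,-0.001,0.05,0,0,0]
    - [-0.006,-0.001,0.1,0,0,0]
    - [-0.006,-0.001,0.145,0,0,0]
    - [-0.006,-0.001,0.175,0,0,0]
    - [-0.006,-0.001,0.19,0,0,0]
    - [-0.006,-0.001,0.197,0,0,0]
    - [-0.006,-0.001,0.197,0,0,0]

```text
t: 30.5
ee_pos: [624.7, 139.7, -11.5]
tcp_rot: [[-0.991, -0.135, 0.003], [-0.135, 0.991, 0.001], [-0.003, 0.0, -1.0]]
contact_force: [0.0, 0.0, 0.7]
gripper_width: 57.6
grip_force: 0.0
```

carry_out:
  moves:
    - [0,0,0,0,0,0]
    - [0,0,0,0,0,0]
    - [0,0,0,0,0,0]
    - [0,0,0,0,0,0]
    - [0,0,0,0,0,0]
    - [0,0,0,0,0,0]
  jaw: -1
  grip_force: 60

```text
t: 31.1
ee_pos: [627.0, 139.9, -9.1]
tcp_rot: [[-0.991, -0.135, 0.008], [-0.135, 0.991, 0.001], [-0.008, 0.0, -1.0]]
contact_force: [-0.7, 0.8, 6.9]
gripper_width: 38.6
grip_force: 63.6
```

carry_out:
  moves:
    - [0,0,-0.01,0,0,0]
    - [0,0,-0.05,0,0,0]
    - [0,0,-0.1,0,0,0]
    - [0,0,-0.14,0,0,0]
    - [0,0,-0.15,0,0,0]
    - [0,0,-0.15,0,0,0]
    - [0,0,-0.15,0,0,0]

```text
t: 31.8
ee_pos: [622.8, 139.4, 136.5]
tcp_rot: [[-0.991, -0.135, -0.0], [-0.135, 0.991, 0.0], [0.0, 0.001, -1.0]]
contact_force: [-0.5, 0.1, -1.1]
gripper_width: 38.5
grip_force: 62.9
```

Run:
```python
from h import *
st();go((*t2w(-60,15),140),TY)
```

```text
t 31.8 ee [622.8 139.4 136.5] mag [44.9  0. ] tray [ 71.1 392.7] F [-0.5  0.1 -1.1] w 38.5 g 62.9
row [ 0.1891 -0.3522 -0.0036] [ 0.0005 -0.0004  0.1586] rows>= 7.995502178190686 t 31.8
```

carry_out:
  moves:
    - [0.01,-0.02,-0.004,0,0,0.01]
    - [0.03,-0.055,-0.004,0,0,0.03]
    - [0.05,-0.093,-0.004,0,0,0.05]
    - [0.071,-0.132,-0.004,0,0,0.07]
    - [0.092,-0.172,-0.004,0,0,0.09]
    - [0.113,-0.21,-0.004,0,0,0.11]
    - [0.134,-0.25,-0.004,0,0,0.13]
    - [0.155,-0.29,-0.004,0,0,0.159]
    - [0.172,-0.32,-0.004,0,0,0.159]
    - [0.184,-0.343,-0.004,0,0,0.159]
    - [0.189,-0.352,-0.004,0,0,0.159]
    - [0.189,-0.352,-0.004,0,0,0.159]

```text
t: 33.0
ee_pos: [482.7, -234.7, 139.3]
tcp_rot: [[-1.0, 0.026, -0.001], [0.026, 1.0, 0.003], [0.001, 0.003, -1.0]]
contact_force: [-0.2, 0.4, -0.4]
gripper_width: 38.1
grip_force: 62.8
```

Run:
```python
from h import *
eyes.capture('wrist');eyes.capture('wrist');s,w=snap('wrist','w12.png');c=wcam(s,w);st()
for b in bricks(c,roi=TR): print('T',np.array(b),w2t(b[:2]))
go((*t2w(-60,15),-4),TY)
```

```text
t 33.15 ee [ 484.2 -233.1  140.4] mag [-142.5 -350.4] tray [-58.7  17. ] F [-0.5  0.  -1.7] w 38.4 g 62.8
T [ 521.6464 -137.121   181.7862    1.9292   -0.0231    0.    ] [-23.5355 113.8574]
T [ 454.5388 -301.6388   42.627    22.4082    1.5467    1.    ] [-86.7588 -52.1918]
T [ 480.6675 -305.4778   40.3779   25.0582    1.5139    0.    ] [-60.5471 -55.4158]
T [ 505.1176 -240.3824   94.4749   53.3484   -1.2354    1.    ] [-37.6334  10.2362]
T [ 505.7289 -303.8528   43.3164   19.4598    1.5461    1.    ] [-35.5308 -53.2024]
T [ 578.4769 -235.4515   88.9318   54.6137    1.5455    0.    ] [35.5898 16.8894]
T [ 629.9133 -237.0818   85.6186   39.8753    1.5448    1.    ] [87.0503 16.4683]
T [ 652.9496 -236.6828  111.9184    9.2604    1.5443    0.    ] [110.0709  17.4084]
row [ 0.0015 -0.0024  0.1444] [0.0025 0.0011 0.0009] rows>= 2.889110229312809 t 33.15
```

carry_out:
  moves:
    - [0.0015,-0.002,0.04,0.002,0.001,0]
    - [0.0015,-0.002,0.085,0.002,0.001,0]
    - [0.0015,-0.002,0.12,0.002,0.001,0]
    - [0.0015,-0.002,0.138,0.002,0.001,0]
    - [0.0015,-0.002,0.144,0.002,0.001,0]
    - [0.0015,-0.002,0.147,0.002,0.001,0]
    - [0.0015,-0.002,0.15,0.002,0.001,0]
    - [0.0015,-0.002,0.15,0.002,0.001,0]

```text
t: 33.95
ee_pos: [484.2, -236.9, -7.5]
tcp_rot: [[-1.0, 0.023, 0.003], [0.023, 1.0, -0.003], [-0.003, -0.002, -1.0]]
contact_force: [-0.0, -0.2, -1.2]
gripper_width: 38.6
grip_force: 62.8
```

carry_out:
  moves:
    - [0,0,0.0015,0,0,0]
    - [0,0,0.003,0,0,0]
    - [0,0,0.003,0,0,0]

```text
t: 34.25
ee_pos: [484.2, -237.3, -9.2]
tcp_rot: [[-1.0, 0.024, 0.003], [0.024, 1.0, -0.002], [-0.003, -0.002, -1.0]]
contact_force: [-2.0, 1.6, 10.9]
gripper_width: 38.4
grip_force: 64.0
```

carry_out:
  moves:
    - [0,0,0,0,0,0]
    - [0,0,0,0,0,0]
    - [0,0,0,0,0,0]
    - [0,0,-0.02,0,0,0]
    - [0,0,-0.06,0,0,0]
    - [0,0,-0.11,0,0,0]
    - [0,0,-0.16,0,0,0]
    - [0,0,-0.2,0,0,0]
    - [0,0,-0.2,0,0,0]
    - [0,0,-0.2,0,0,0]
  jaw: 0.25

```text
t: 35.25
ee_pos: [483.5, -236.8, 189.7]
tcp_rot: [[-1.0, 0.024, 0.004], [0.024, 1.0, -0.003], [-0.004, -0.003, -1.0]]
contact_force: [0.4, 0.3, -1.2]
gripper_width: 53.7
grip_force: 0.0
```

Run:
```python
from h import *
s,w=snap('wrist','w13.png');c=wcam(s,w);st()
for b in bricks(c,roi=TR): print('T',np.array(b),w2t(b[:2]))
go((*m2w(-153,-63.5),190),MY)
```

```text
t 35.3 ee [ 482.4 -236.   187.7] mag [-144.8 -353.1] tray [-60.5  14. ] F [ 0.2 -0.5 -0.2] w 53.4 g 0.0
T [ 455.1945 -254.2265   80.6609   22.9097   -1.5577    1.    ] [-87.2173  -4.7772]
T [ 482.043  -254.3527   80.5999   27.2734    1.5698    0.    ] [-60.3733  -4.2725]
T [ 507.4636 -255.2324   80.4271   20.5988   -1.5343    1.    ] [-34.939   -4.5547]
T [ 581.1894 -210.1822   24.0877   23.7874    0.0133    0.    ] [37.7078 42.2155]
T [ 653.4597 -241.7606  142.8443    6.7909    1.549     0.    ] [110.7002  12.3441]
row [ 0.0539  0.2846 -0.0025] [-0.0007  0.0006 -0.1588] rows>= 5.793728639004063 t 35.3
```

Run:
```python
from h import *
w=cv2.imread('pics/w13.png');_,c=snap('scene','s13.png');_,d=snap('side','d13.png')
a=cv2.resize(w[60:330,100:420],None,fx=1.5,fy=1.5)
b=cv2.resize(c['frame'][165:270,95:205],(300,286),interpolation=cv2.INTER_CUBIC);e=cv2.resize(d['frame'][120:190,225:335],(300,191),interpolation=cv2.INTER_CUBIC)
o=np.zeros((480,780,3),np.uint8);o[:405,:480]=a;o[:286,480:]=b;o[286:477,480:]=e
cv2.imwrite('pics/v13.png',(255*(o/255.)**.6).astype(np.uint8))
```

```text
(no output)
```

View pics/v13.png

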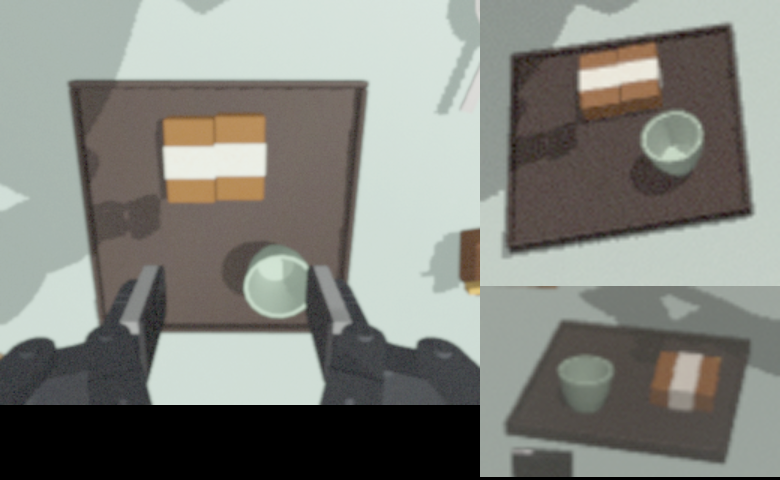

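carry_out:
  moves:
    - [0.054,0.285,-0.002,0,0,-0.159]
    - [0.054,0.285,-0.002,0,0,-0.159]
    - [0.054,0.285,-0.002,0,0,-0.159]
    - [0.054,0.285,-0.002,0,0,-0.159]
    - [0.054,0.285,-0.002,0,0,-0.159]
    - [0.054,0.285,-0.002,0,0,-0.159]
    - [0.054,0.285,-0.002,0,0,-0.159]
    - [0.054,0.285,-0.002,0,0,-0.159]
    - [0.054,0.285,-0.002,0,0,-0.159]
    - [0.054,0.285,-0.002,0,0,-0.159]
  jaw: -1

```text
t: 36.4
ee_pos: [435.7, 48.6, 189.4]
tcp_rot: [[-0.991, -0.133, 0.0], [-0.133, 0.991, -0.001], [-0.0, -0.002, -1.0]]
contact_force: [0.8, 0.5, 0.1]
gripper_width: 0.1
grip_force: 0.0
```

Run:
```python
from h import *
eyes.capture('wrist');s,w=snap('wrist','w14.png');c=wcam(s,w);st();go((*m2w(-153,-63.5),33),MY)
f=w['frame'].astype(int);m=((f[...,2]-f[...,1]>70)&(f[...,2]-f[...,0]>70)).astype(np.uint8)
k,l,stt,ce=cv2.connectedComponentsWithStats(m)
for i in range(1,k):
    if stt[i,4]>30: print(stt[i],w2m(onz(c,ce[i],80)))
```

```text
t 36.5 ee [435.8  48.7 189.7] mag [-152.6  -64.7] tray [-113.7  297.6] F [0.1 0.9 0.1] w -0.2 g 0.0
row [0.0005 0.0014 0.1567] [-0.0015  0.0007 -0.0021] rows>= 3.1336648886442244 t 36.5
[247 201  24  19 399] [-117.8962  -62.778 ]
[355 201  36  20 463] [-117.2274   61.2642]
[303 202  28  19 416] [-117.4525   -0.4402]
```

carry_out:
  moves:
    - [0,0.001,0.05,-0.0015,0,-0.002]
    - [0,0.001,0.1,-0.0015,0,-0.002]
    - [0,0.001,0.14,-0.0015,0,-0.002]
    - [0,0.001,0.156,-0.0015,0,-0.002]
    - [0,0.001,0.156,-0.0015,0,-0.002]
    - [-0.015,0.001,0.156,-0.0015,0,-0.002]
    - [-0.025,0.001,0.156,-0.0015,0,-0.002]
    - [-0.033,0.001,0.156,-0.0015,0,-0.002]
    - [-0.041,0.001,0.156,-0.0015,0,-0.002]
    - [-0.049,0.001,0.156,-0.0015,0,-0.002]
    - [-0.057,0.001,0.156,-0.0015,0,-0.002]
    - [-0.065,0.001,0.156,-0.0015,0,-0.002]

```text
t: 37.7
ee_pos: [500.1, 59.2, 34.2]
tcp_rot: [[-0.991, -0.137, 0.0], [-0.137, 0.991, -0.0], [-0.0, -0.0, -1.0]]
contact_force: [-5.7, -3.5, 4.2]
gripper_width: -0.1
grip_force: 2.6
```

carry_out:
  moves:
    - [-0.008,0,0,0,0,0]
    - [-0.016,0,0,0,0,0]
    - [-0.024,0,0,0,0,0]
    - [-0.032,0,0,0,0,0]
    - [-0.04,0,0,0,0,0]
    - [-0.046,0,0,0,0,0]
    - [-0.05,0,0,0,0,0]
    - [-0.053,0,0,0,0,0]
    - [-0.056,0,0,0,0,0]
    - [-0.056,0,0,0,0,0]

```text
t: 38.7
ee_pos: [550.8, 66.0, 34.0]
tcp_rot: [[-0.99, -0.138, -0.01], [-0.137, 0.99, -0.002], [0.011, -0.001, -1.0]]
contact_force: [-15.9, -4.9, 13.6]
gripper_width: -0.2
grip_force: 8.4
```

Home; retract and go over the landing.

carry_out:
  moves:
    - [0.01,0,0,0,0,0]
    - [0.025,0,0,0,0,0]
    - [0.045,0,0,0,0,0]
    - [0.065,0,0,0,0,0]
    - [0.085,0,0,0,0,0]
    - [0.105,0,0,0,0,0]
    - [0.12,0,0,0,0,0]
    - [0.12,0,-0.04,0,0,0]
    - [0.12,0,-0.09,0,0,0]
    - [0.12,0,-0.14,0,0,0]
    - [0.12,0,-0.15,0,0,0]

```text
t: 39.8
ee_pos: [442.8, 50.8, 191.6]
tcp_rot: [[-0.99, -0.137, 0.018], [-0.137, 0.991, 0.0], [-0.018, -0.002, -1.0]]
contact_force: [0.8, 0.6, 0.7]
gripper_width: 0.3
grip_force: 0.0
```

carry_out:
  moves:
    - [-0.045,0,0,0,0,0]
    - [-0.09,0,0,0,0,0]
    - [-0.13,0,0,0,0,0]
    - [-0.165,0,0,0,0,0]
    - [-0.185,0,0,0,0,0]
    - [-0.19,0,0,0,0,0]
    - [-0.19,0,0,0,0,0]
    - [-0.19,0,0,0,0,0]
  jaw: 0.35

```text
t: 40.6
ee_pos: [624.0, 76.8, 183.8]
tcp_rot: [[-0.991, -0.137, 0.0], [-0.137, 0.991, 0.0], [-0.0, 0.0, -1.0]]
contact_force: [-0.7, -0.2, -0.6]
gripper_width: 57.5
grip_force: 0.0
```

Run:
```python
from h import *
s,w=snap('wrist','w15.png');c=wcam(s,w);st()
for b in bricks(c,roi=LR): print(np.array(b),w2m(b[:2]))
go((*m2w(45.5,-64),-13),MY)
```

```text
t 40.65 ee [623.8  76.7 184. ] mag [ 37.5 -62.2] tray [ 73.6 330. ] F [-1.  -0.2 -0.2] w 57.4 g 0.0
[606.2964  72.3172  39.984   22.459   -1.4336   1.    ] [ 19.534 -64.196]
[628.1514 204.9398 102.2705  65.3099   0.1336   0.    ] [59.0399 64.2785]
[632.6014  77.1124  38.8002  23.6882  -1.4337   0.    ] [ 46.245  -62.9848]
[656.7208  79.221   39.4541  16.9895  -1.4337   1.    ] [ 70.4288 -64.1416]
row [-0.0079 -0.0019  0.197 ] [0.0003 0.0006 0.0022] rows>= 3.943517622728357 t 40.65
```

carry_out:
  moves:
    - [-0.008,-0.0015,0.05,0,0,0.002]
    - [-0.008,-0.0015,0.1,0,0,0.002]
    - [-0.008,-0.0015,0.145,0,0,0.002]
    - [-0.008,-0.0015,0.175,0,0,0.002]
    - [-0.008,-0.0015,0.19,0,0,0.002]
    - [-0.008,-0.0015,0.197,0,0,0.002]
    - [-0.008,-0.0015,0.197,0,0,0.002]

```text
t: 41.35
ee_pos: [633.4, 76.2, -12.3]
tcp_rot: [[-0.991, -0.135, 0.002], [-0.135, 0.991, 0.0], [-0.002, -0.0, -1.0]]
contact_force: [-0.1, 0.1, 0.4]
gripper_width: 57.5
grip_force: 0.0
```

carry_out:
  moves:
    - [0,0,0,0,0,0]
    - [0,0,0,0,0,0]
    - [0,0,0,0,0,0]
    - [0,0,0,0,0,0]
    - [0,0,0,0,0,0]
    - [0,0,0,0,0,0]
  jaw: -1
  grip_force: 60

```text
t: 41.95
ee_pos: [635.7, 76.2, -9.9]
tcp_rot: [[-0.991, -0.135, 0.006], [-0.135, 0.991, 0.0], [-0.006, -0.001, -1.0]]
contact_force: [0.2, 1.5, 7.0]
gripper_width: 38.6
grip_force: 63.6
```

carry_out:
  moves:
    - [0,0,-0.01,0,0,0]
    - [0,0,-0.05,0,0,0]
    - [0,0,-0.1,0,0,0]
    - [0,0,-0.14,0,0,0]
    - [0,0,-0.15,0,0,0]
    - [0,0,-0.15,0,0,0]
    - [0,0,-0.15,0,0,0]

```text
t: 42.65
ee_pos: [631.6, 76.3, 135.8]
tcp_rot: [[-0.991, -0.135, -0.002], [-0.135, 0.991, 0.0], [0.002, 0.0, -1.0]]
contact_force: [-0.2, -0.1, -1.9]
gripper_width: 38.7
grip_force: 62.8
```

Run:
```python
from h import *
st();go((*t2w(40,-62),140),TY)
```

```text
t 42.65 ee [631.6  76.3 135.8] mag [ 45.1 -63.7] tray [ 81.4 329.8] F [-0.2 -0.1 -1.9] w 38.7 g 62.8
row [ 0.1028 -0.3803 -0.0042] [ 0.0003 -0.0015  0.1587] rows>= 7.879091376024615 t 42.65
```

carry_out:
  moves:
    - [0.006,-0.022,-0.004,0,0,0.01]
    - [0.016,-0.06,-0.004,0,0,0.03]
    - [0.027,-0.1,-0.004,0,0,0.05]
    - [0.038,-0.142,-0.004,0,0,0.07]
    - [0.05,-0.185,-0.004,0,0,0.09]
    - [0.061,-0.227,-0.004,0,0,0.11]
    - [0.073,-0.27,-0.004,0,0,0.13]
    - [0.084,-0.312,-0.004,0,0,0.159]
    - [0.094,-0.345,-0.004,0,0,0.159]
    - [0.1,-0.37,-0.004,0,0,0.159]
    - [0.103,-0.38,-0.004,0,0,0.159]
    - [0.103,-0.38,-0.004,0,0,0.159]

```text
t: 43.85
ee_pos: [580.4, -314.5, 138.3]
tcp_rot: [[-1.0, 0.026, -0.002], [0.026, 1.0, 0.003], [0.002, 0.003, -1.0]]
contact_force: [-0.4, 0.9, -0.6]
gripper_width: 38.8
grip_force: 62.8
```

Run:
```python
from h import *
for i in range(3):eyes.capture('wrist')
st();go((*t2w(40,-62),-10),TY)
```

```text
t 44.0 ee [ 581.9 -312.2  139.9] mag [ -56.4 -441.9] tray [ 40.8 -59.7] F [-0.7  0.1 -0.9] w 38.6 g 62.8
row [ 0.0007 -0.0026  0.1499] [ 0.0023 -0.0005  0.0011] rows>= 2.9984415605991996 t 44.0
```

carry_out:
  moves:
    - [0.001,-0.002,0.04,0.002,0,0]
    - [0.001,-0.002,0.085,0.002,0,0]
    - [0.001,-0.002,0.12,0.002,0,0]
    - [0.001,-0.002,0.138,0.002,0,0]
    - [0.001,-0.002,0.144,0.002,0,0]
    - [0.001,-0.002,0.147,0.002,0,0]
    - [0.001,-0.002,0.15,0.002,0,0]
    - [0.001,-0.002,0.151,0.002,0,0]
    - [0.001,-0.002,0.151,0.002,0,0]

```text
t: 44.9
ee_pos: [582.2, -316.9, -8.4]
tcp_rot: [[-1.0, 0.024, 0.003], [0.024, 1.0, -0.003], [-0.003, -0.003, -1.0]]
contact_force: [-0.5, -0.3, -0.5]
gripper_width: 38.8
grip_force: 62.8
```

carry_out:
  moves:
    - [0,0,0.0015,0,0,0]
    - [0,0,0.003,0,0,0]
    - [0,0,0.003,0,0,0]

```text
t: 45.2
ee_pos: [582.1, -316.9, -9.9]
tcp_rot: [[-1.0, 0.024, 0.003], [0.024, 1.0, -0.003], [-0.003, -0.003, -1.0]]
contact_force: [-3.6, 2.4, 10.5]
gripper_width: 38.9
grip_force: 64.0
```

Contact; release, rise, check, and plan the way to the knob.

carry_out:
  moves:
    - [0,0,0,0,0,0]
    - [0,0,0,0,0,0]
    - [0,0,0,0,0,0]
    - [0,0,-0.02,0,0,0]
    - [0,0,-0.06,0,0,0]
    - [0,0,-0.11,0,0,0]
    - [0,0,-0.16,0,0,0]
    - [0,0,-0.2,0,0,0]
    - [0,0,-0.2,0,0,0]
    - [0,0,-0.2,0,0,0]
  jaw: 0.3

```text
t: 46.2
ee_pos: [581.7, -316.2, 188.6]
tcp_rot: [[-1.0, 0.024, 0.004], [0.024, 1.0, -0.004], [-0.004, -0.003, -1.0]]
contact_force: [0.3, 0.1, 0.3]
gripper_width: 55.6
grip_force: 0.0
```

Run:
```python
from h import *
s,w=snap('wrist','w16.png');c=wcam(s,w);st()
for b in bricks(c,roi=TR): print('T',np.array(b),w2t(b[:2]))
go((584.5,0,190),MY)
print(manip.sense()['joint_positions'])
```

```text
t 46.25 ee [ 580.5 -315.4  186.2] mag [ -58.2 -444.9] tray [ 39.5 -63. ] F [-0.3  0.8 -0.1] w 55.4 g 0.0
T [ 542.4329 -251.4386  229.2674  227.2097    1.5486    0.    ] [-0.0686  0.0598]
T [ 482.094  -253.927    82.0148   27.0184   -1.5474    0.    ] [-60.3323  -3.8458]
T [ 544.022  -317.4689   40.4096   13.1222   -1.3419    1.    ] [  3.0717 -65.915 ]
T [ 583.4197 -214.2722   37.0774   24.0494    0.0655    0.    ] [40.0337 38.179 ]
T [ 579.1269 -316.4337   41.2044   24.6925    1.5479    0.    ] [ 38.1426 -64.0551]
row [ 0.0035  0.3154 -0.0041] [-0.001   0.     -0.1588] rows>= 6.309583142158166 t 46.25
[-0.6282  0.4002  1.3345 -0.0008  1.4063 -2.175 ]
```

carry_out:
  moves:
    - [0.003,0.05,-0.004,-0.001,0,-0.03]
    - [0.003,0.1,-0.004,-0.001,0,-0.06]
    - [0.003,0.15,-0.004,-0.001,0,-0.09]
    - [0.003,0.2,-0.004,-0.001,0,-0.12]
    - [0.003,0.25,-0.004,-0.001,0,-0.159]
    - [0.003,0.29,-0.004,-0.001,0,-0.159]
    - [0.003,0.31,-0.004,-0.001,0,-0.159]
    - [0.003,0.314,-0.004,-0.001,0,-0.159]
    - [0.003,0.314,-0.004,-0.001,0,-0.159]
    - [0.003,0.314,-0.004,-0.001,0,-0.159]
  jaw: 0

```text
t: 47.25
ee_pos: [584.9, -3.0, 189.2]
tcp_rot: [[-0.991, -0.134, -0.001], [-0.134, 0.991, -0.001], [0.001, -0.001, -1.0]]
contact_force: [-0.2, 0.5, -0.1]
gripper_width: 42.7
grip_force: 0.0
```

Run:
```python
from h import *
for i in range(2):eyes.capture('wrist')
s,w=snap('wrist','w17.png');c=wcam(s,w);st();go((585,-1,42),MY)
print(s['joint_positions'])
for n,p in(('tip',(-21,-32,40)),('red',(-21,-48,40)),('axis85',(-11,-135,85)),('e1',(17,-135,85)),('e2',(-39,-135,85))): print(n,proj(c,np.r_[m2w(*p[:2]),p[2]]).round(1))
g=w['frame'].max(2).astype(int);u,v=proj(c,np.r_[m2w(-11,-135),85]).astype(int)
print(g[v-2:v+3:2,u-45:u+46:3])
```

```text
t 47.4 ee [585.5  -3.3 190.1] mag [ -11.3 -136.3] tray [ 37.1 249.1] F [-0.5 -0.3 -0.5] w 43.1 g 0.0
row [0.0002 0.0025 0.1481] [-0.0011  0.0005 -0.0019] rows>= 2.963308364289219 t 47.4
[-0.1529  0.2413  1.5336 -0.001   1.3664 -1.8566]
tip [346.  162.1]
red [332.3 162.1]
axis85 [258.2 181.8]
e1 [258.2 207. ]
e2 [258.2 155. ]
[[186 186 185 155 165 194 195 185 126  30  27  23  26  23  37  36  33  27
   33  36  32  34 116 194 192 193 194 194 192 191 193]
 [187 186 187 139 152 188 189 186 134  37  20  17  14  30  38  37  34  34
   33  38  34  34 163 191 191 191 194 193 192 192 195]
 [186 187 186 134 128 133 131 133 101  48  22  21  22  29  35  34  34  26
   35  33  35  35 124 180 159 157 188 181 188 189 192]]
```

carry_out:
  moves:
    - [0,0.0015,0.05,-0.001,0,-0.002]
    - [0,0.0015,0.09,-0.001,0,-0.002]
    - [0,0.0015,0.125,-0.001,0,-0.002]
    - [0,0.0015,0.14,-0.001,0,-0.002]
    - [0,0.0015,0.146,-0.001,0,-0.002]
    - [0,0.0015,0.146,-0.001,0,-0.002]

```text
t: 48.0
ee_pos: [586.0, -1.0, 44.8]
tcp_rot: [[-0.991, -0.136, 0.001], [-0.136, 0.991, 0.0], [-0.001, -0.0, -1.0]]
contact_force: [-0.1, 0.2, 1.2]
gripper_width: 42.5
grip_force: 0.0
```

carry_out:
  moves:
    - [0,0,0,0,0,0]
    - [0,0,0,0,0,0]
    - [0,0,0,0,0,0]
    - [0,0,0,0,0,0]
    - [0,0,0,0,0,0]
    - [0,0,0,0,0,0]
  jaw: -1
  grip_force: 50

```text
t: 48.6
ee_pos: [587.6, -1.1, 47.0]
tcp_rot: [[-0.991, -0.137, 0.006], [-0.137, 0.991, -0.001], [-0.005, -0.002, -1.0]]
contact_force: [0.2, -2.1, 6.6]
gripper_width: 12.6
grip_force: 51.4
```

Run:
```python
from h import *
st(); R=manip.sense()['tcp_rot'];print(np.degrees(np.arctan2(R[1,1],R[0,1])))
```

```text
t 48.6 ee [587.6  -1.1  47. ] mag [  -8.9 -134.5] tray [ 39.2 251.3] F [ 0.2 -2.1  6.6] w 12.6 g 51.4
97.87102269660905
```

carry_out:
  moves:
    - [0.001,0,0,0,0,0.12]
    - [0.001,0,0,0,0,0.24]
    - [0.001,0,0,0,0,0.36]
    - [0.001,0,0,0,0,0.48]
    - [0.001,0,0,0,0,0.6]
    - [0.001,0,0,0,0,0.72]
    - [0.001,0,0,0,0,0.84]
    - [0.001,0,0,0,0,0.96]
    - [0.001,0,0,0,0,1.0]
    - [0.001,0,0,0,0,1.0]

```text
t: 49.6
ee_pos: [586.5, -4.0, 47.0]
tcp_rot: [[-0.65, 0.76, 0.005], [0.76, 0.65, -0.006], [-0.008, 0.0, -1.0]]
contact_force: [-1.1, -8.5, 6.2]
gripper_width: 12.5
grip_force: 51.4
```

carry_out:
  moves:
    - [0,0,0,0,0,0.12]
    - [0,0,0,0,0,0.24]
    - [0,0,0,0,0,0.36]
    - [0,0,0,0,0,0.48]
    - [0,0,0,0,0,0.6]
    - [0,0,0,0,0,0.72]
    - [0,0,0,0,0,0.84]
    - [0,0,0,0,0,0.94]
    - [0,0,0,0,0,1.0]
    - [0,0,0,0,0,1.0]
    - [0,0,0,0,0,1.0]

```text
t: 50.7
ee_pos: [583.4, -4.6, 46.9]
tcp_rot: [[0.287, 0.958, -0.002], [0.958, -0.287, -0.007], [-0.007, 0.0, -1.0]]
contact_force: [-8.3, -11.3, 12.4]
gripper_width: 12.6
grip_force: 52.2
```

```bash
cat > ptr.py <<'E'
from h import *
# pointer vs marks: dark blob near shutter bar, in mag y, for each camera
def run():
  for n in('scene','side','wrist'):
    s,c=snap(n,n+'_p%d.png'%int(manip.sense()['t']*10))
    if n=='wrist': c=wcam(s,c)
    f=c['frame'].astype(int);b,g,r=f[...,0],f[...,1],f[...,2]
    roi=cv2.fillConvexPoly(np.zeros(r.shape,np.uint8),np.round([proj(c,np.r_[m2w(x,y),42]) for x,y in((-32,-62),(-3,-62),(-3,-20),(-32,-20))]).astype(int),1)>0
    for nm,m,z in(('red',(r-g>45)&(r-b>45)&(b<110)&(g<90),40),('green',(g-r>15),40),('black',f.max(2)<75,45)):
        m=m&roi
        k,l,stt,ce=cv2.connectedComponentsWithStats(m.astype(np.uint8))
        for i in range(1,k):
            if stt[i,4]>=4: print(n,nm,stt[i,4],w2m(onz(c,ce[i],z)).round(1))
st();R=manip.sense()['tcp_rot'];print(np.degrees(np.arctan2(R[1,1],R[0,1])));run()
E
python3 ptr.py
```

```text
t 50.7 ee [583.4  -4.6  46.9] mag [ -13.5 -137.3] tray [ 35.1 247.8] F [ -8.3 -11.3  12.4] w 12.6 g 52.2
-16.691970101444014
scene red 8 [-22.2 -48.2]
scene green 5 [-20.8 -32.5]
side red 12 [-22.2 -48.8]
side black 35 [-19.9 -54.5]
wrist red 197 [-21.3 -47.3]
wrist green 259 [-20.4 -31.2]
wrist black 149 [ -7.3 -43.2]
```

Run:
```python
from h import *
import glob
f=sorted(glob.glob('pics/wrist_p*.png'))[-1];w=cv2.imread(f)
s=manip.sense();ww=eyes.capture('wrist');c=wcam(s,ww);u,v=proj(c,np.r_[m2w(-15,-42),42]).astype(int);print(u,v)
a=cv2.resize(ww['frame'][max(0,v-50):v+50,max(0,u-50):u+50],None,fx=4,fy=4,interpolation=cv2.INTER_CUBIC)
sc=eyes.capture('side');p=proj(sc,np.r_[m2w(-12,-42),42]).astype(int)
b=cv2.resize(sc['frame'][p[1]-15:p[1]+15,p[0]-15:p[0]+15],(380,380),interpolation=cv2.INTER_CUBIC)
o=np.zeros((400,790,3),np.uint8);o[:a.shape[0],:a.shape[1]]=a;o[:380,410:]=b;print(p)
cv2.imwrite('pics/v14.png',o)
```

```text
187 90
[242 218]
```

View pics/v14.png

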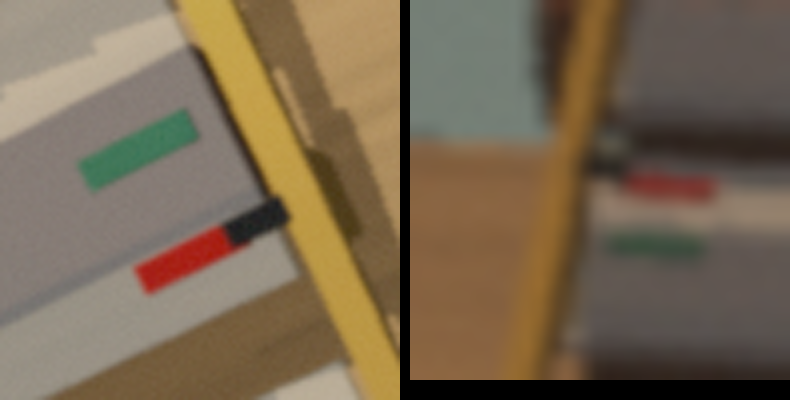

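Run:
```python
from h import *
s,w=snap('wrist');c=wcam(s,w)
P=lambda x,y,z:w2m(onz(c,np.array([137+x/4-.4,40+y/4-.4]),z)).round(1)
print('red',P(190,260,40),'green',P(139,150,40),'ptr',P(258,221,45),P(240,229,45),P(276,212,45))
```

```text
red [-20.9 -47.7] green [-20.1 -31.3] ptr [ -8.1 -47.4] [-11.  -47.3] [ -5.2 -47.4]
```

carry_out:
  moves:
    - [-0.002,-0.001,-0.0015,0,0,0]
    - [-0.004,-0.0015,-0.003,0,0,0]
    - [-0.004,-0.0015,-0.003,0,0,0]

```text
t: 51.3
ee_pos: [583.2, -4.6, 47.1]
tcp_rot: [[0.288, 0.958, 0.005], [0.958, -0.288, -0.001], [0.001, 0.005, -1.0]]
contact_force: [5.5, -2.9, -7.0]
gripper_width: 12.5
grip_force: 49.7
```

carry_out:
  moves:
    - [0,0,0,0,0,0]
    - [0,0,0,0,0,0]
    - [0,0,0,0,0,0]
    - [0,0,0,0,0,0]
    - [0,0,-0.01,0,0,0]
    - [0,0,-0.04,0,0,0]
    - [0,0,-0.08,0,0,0]
    - [0,0,-0.12,0,0,0]
    - [0,0,-0.15,0,0,0]
    - [0,0,-0.15,0,0,0]
    - [0,0,-0.15,0,0,0]
  jaw: 0

```text
t: 52.4
ee_pos: [582.4, -4.0, 199.2]
tcp_rot: [[0.288, 0.958, 0.004], [0.958, -0.288, -0.0], [0.001, 0.004, -1.0]]
contact_force: [-0.8, 0.6, -0.5]
gripper_width: 42.5
grip_force: 0.0
```

```bash
python3 ptr.py
python3 - <<'E'
from h import *
s,w=snap('wrist');c=wcam(s,w)
for b in bricks(c,roi=TR): print('T',np.array(b),w2t(b[:2]))
d=eyes.capture('scene');f=d['frame'].astype(int)
for b in bricks(d,roi=TR): print('Ts',np.array(b),w2t(b[:2]))
# cup: greenish-light blob in the tray
for n,k in(('scene',d),('scene0',dict(d,frame=cv2.imread('pics/s0.png')))):
    f=k['frame'].astype(int);roi=cv2.fillConvexPoly(np.zeros(f.shape[:2],np.uint8),np.round([proj(k,np.r_[p,20]) for p in TR]).astype(int),1)>0
    m=(f[...,1]>95)&(f[...,1]-f[...,2]>8)&roi;p=np.argwhere(m)
    if len(p): q=p.mean(0)[::-1];print(n,len(p),q,np.ptp(p,axis=0),w2t(onz(k,q,30)))
E
```

```text
t 52.4 ee [582.4  -4.  199.2] mag [ -14.4 -136.6] tray [ 34.1 248.4] F [-0.8  0.6 -0.5] w 42.5 g 0.0
-16.725270927862933
scene red 7 [-22.9 -47.8]
scene green 5 [-20.8 -32.5]
side red 12 [-22.2 -48.8]
side black 35 [-19.9 -54.5]
wrist red 50 [-21.1 -47.3]
wrist green 71 [-20.3 -31.2]
wrist black 17 [ -8.3 -47.5]
T [ 509.52786255 -234.58691406   73.35733795   26.42170525   -1.56685166
    1.        ] [-33.36045438  16.13364211]
T [ 458.0508728  -222.10758972   52.42941284   21.24911118    1.47946095
    1.        ] [-85.11646782  27.39992284]
Ts [ 516.41522217 -255.009552     79.39110565   37.35068893   -1.54637747
    1.        ] [-25.99510862  -4.12151883]
Ts [ 612.26293945 -317.9828186    39.36597061   34.26353073   -1.54131598
    1.        ] [ 71.30587949 -64.82518369]
scene 166 [165.71084337 216.60240964] [17 21] [35.68411515 47.20106928]
scene0 242 [164.12396694 216.10743802] [18 21] [33.23866011 42.97535625]
```

Run:
```python
from h import *
go((520,-255,230),TY-np.pi)
print(manip.sense()['joint_positions'])
```

```text
row [-0.258   0.0143 -0.0344] [-0.0023  0.0018  1.3023] rows>= 8.68170339401751 t 52.65
[-0.1558  0.2285  1.5372  0.0003  1.3786  0.1362]
```

carry_out:
  moves:
    - [-0.05,0.005,-0.034,0,0,0]
    - [-0.1,0.01,-0.034,0,0,0]
    - [-0.15,0.014,-0.034,0,0,0]
    - [-0.2,0.014,-0.034,0,0,0]
    - [-0.25,0.014,-0.034,0,0,0]
    - [-0.28,0.014,-0.034,0,0,0]
    - [-0.28,0.014,-0.034,0,0,0]
    - [-0.28,0.014,-0.034,0,0,0]
    - [-0.28,0.014,-0.034,0,0,0]
    - [-0.28,0.014,-0.034,0,0,0]

```text
t: 53.65
ee_pos: [514.8, -274.7, 231.0]
tcp_rot: [[0.286, 0.958, 0.0], [0.958, -0.286, 0.001], [0.001, 0.0, -1.0]]
contact_force: [-0.2, -0.3, -0.3]
gripper_width: 43.1
grip_force: 0.0
```

Run:
```python
from h import *
s,w=snap('wrist','w20.png');c=wcam(s,w);st()
f=w['frame'].astype(int);b,g,r=f[...,0],f[...,1],f[...,2]
wh=(f.min(2)>120)&(r-b<70);br=(r-b>45)&(r>90)
m=(wh|br).astype(np.uint8)*cv2.fillConvexPoly(np.zeros(r.shape,np.uint8),np.round([proj(c,np.r_[p,20]) for p in TR]).astype(int),1)
m=cv2.morphologyEx(m,cv2.MORPH_OPEN,np.ones((3,3)))
k,l,stt,ce=cv2.connectedComponentsWithStats(m)
for i in range(1,k):
    if stt[i,4]<150: continue
    W=np.array([w2t(onz(c,q,32)) for q in np.argwhere(l==i)[:,::-1].astype(float)])
    print(stt[i],W.min(0).round(),W.max(0).round())
    # long outer edges
    bins=np.round(W[:,0]/3).astype(int)
    for fn in(min,max):
        e=np.array([(x*3,fn(W[bins==x,1])) for x in np.unique(bins)])[3:-3]
        if len(e)>5: print('  edge',fn.__name__,np.degrees(np.arctan(np.polyfit(e[:,0],e[:,1],1)[0])).round(2),np.median(e[:,1]).round(1))
# tray rim edges: dark mask
```

```text
t 53.7 ee [ 514.9 -274.7  231.2] mag [-117.7 -395.8] tray [-27.  -23.9] F [-0.6  0.1  0.5] w 42.8 g 0.0
[ 274   63   51   54 1482] [15. 18.] [78. 81.]
  edge min -0.18 20.1
  edge max -0.33 77.9
[ 195  117   68   70 3173] [-96. -46.] [-23.  37.]
  edge min 0.02 -44.2
  edge max 0.2 36.6
[ 283  156   55   39 1534] [  3. -85.] [ 74. -39.]
  edge min -0.0 -84.1
  edge max -0.67 -43.2
```

```bash
python3 -c "
from station import manip
print(manip.hand_in())"
```

```text
the job is handed in; nothing more can be done
None
```

All three tea bricks lie flat and square on the tray beside the upright cup, two of them touching side by side after brick 3 shifted about 3 cm on the tray. The knob is turned back to the red mark, and the job was handed in at about 54 s.

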